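Spray can from a leaning carton into a tube rack

TASK

Lift the red-capped spray can out of the leaning, partitioned carton and lay it on the sloping two-rod rest, base against the foot plate, letting go of it so that you can take it another way. Then slide it base first down into the blue tube rack, cap uphill like the can already in there, and push it on until the earlier can is home against the orange stop and the two touch end to end. Leave the other cans in the carton and the wrench on the bench where they are.

Things in the scene. Friction and masses are not known exactly. Their poses are not given: they have to be found in the camera images.
- can_red: Straight cylindrical can, 46 mm in diameter, 130 mm long, about 0.25 kg: grey body, paper band, the top 30 mm a red cap as wide as the can. Origin: centre of the flat base; z runs along the can from base to cap. Stands leaning in a front cell of the carton (which one varies), side against the cell's near wall. The only red cap in the carton.
- can_red_cap (a point): Centre of the cap's flat top on that can, 130 mm from its base.
- can_yellow: Straight cylindrical can, 46 mm in diameter, 130 mm long, about 0.25 kg: grey body, paper band, the top 30 mm a yellow cap as wide as the can. Origin: centre of the flat base; z runs along the can from base to cap. Stands leaning in a front cell of the carton (which one varies), side against the cell's near wall. Leave alone.
- can_blue: Straight cylindrical can, 46 mm in diameter, 130 mm long, about 0.25 kg: grey body, paper band, the top 30 mm a blue cap as wide as the can. Origin: centre of the flat base; z runs along the can from base to cap. Stands leaning in a front cell of the carton (which one varies), side against the cell's near wall. Leave alone.
- can_first: Straight cylindrical can, 46 mm in diameter, 130 mm long, about 0.25 kg: grey body, paper band, the top 30 mm a red cap as wide as the can. Origin, for this can: centre of the cap's flat top; z runs along the can from base to cap. Already lies in the tube rack, cap uphill, its base 20 mm short of the orange stop; friction holds it, a few newtons slide it.
- carton: Fixed open cardboard carton, 132 x 352 mm, on a low stand, leaning 30 degrees towards the robot. Its frame is upright: x away from the robot, y left, origin on the table. From cell floor to mouth the cells run along (-0.5, 0, 0.866) in it. The front row's cells are centred at y = -116, 0, 116 mm; a can's base centre there is at x = -36, z = 29 mm. The back row has two fixed white-capped cans.
- carton_rim (a point): Centre of the mouth of the carton's middle front cell, level with the rim. Two rows of three cells, each 60 mm (front to back) by 112 mm (along y) inside, walls and dividers 4 mm, 141 mm deep: a can's top is 11 mm below the rim. The front rim is 138 mm and the back rim 204 mm above the table.
- rest: Fixed sloping rest: wooden base 150 x 90 mm with two aluminium rods (12 mm thick, 40 mm wide over both) falling 48 degrees away from the robot to a dark foot plate. A can lies in the groove between the rods. Frame upright, x level the way the rods fall, y left, origin on the table under the base. A can lying there has its axis, base to cap, along (-0.669, 0, 0.743).
- rest_foot (a point): Where the base centre of a can lying home on the rest is: on the can's axis at the foot plate, 45 mm ahead of the rest's origin and 55 mm above the table. A can let go just above the plate slides down to it or is held by friction.
- rest_top (a point): Where the centre of the cap's top is when a can lies home on the rest, 130 mm up the slope from the foot. The rods are narrower than a can, so fingers can pass beside them.
- rack: Fixed tube rack: two steel rods (12 mm thick, 40 mm wide over both) fall 20 degrees away from the robot through a blue tube, 180 mm long, to an orange stop. The tube's walls are 54 mm apart and its top lips leave a slot too narrow for a can, so it goes in by the mouth. Frame upright, x level the way the rack falls, y left, origin on the table below the mouth.
- rack_mouth (a point): Centre of the tube's mouth, on the axis of a can lying in the rack, 125 mm above the table. That axis, downhill to uphill, is (-0.940, 0, 0.342) in the rack's frame. A can has 4 mm clearance to each wall and to the lips. When the job is done the new can sticks 80 mm out of the mouth.
- rack_top (a point): On the can's axis at the upper end of the rods, 150 mm uphill of the mouth. Between here and the mouth the rods are open, a landing where fingers can pass on both sides. Friction keeps a can from sliding down by itself.
- rack_home (a point): On that axis, 50 mm down the slope from the mouth: where the centre of the cap's top of the earlier can is when its base is against the orange stop, which stands firm 180 mm down from the mouth, 63 mm above the table. There the base of the new can must come to touch it.
- wrench: Loose steel wrench, 180 mm long, lying on the table between the robot and the rest; leave alone. Origin: its middle, underside.
There are look-alikes about, which are no part of the job. Leave any pink or turquoise look-alike of the can_first alone.

How it is judged:
On the way, in this order (a step that is already met when the one before it is completed fails the run):
1. the red-capped can is lifted past the dividers, its base above 130 mm over the table (height (world z) of can_red above 0.13 m), for 0.1 s.
2. the red-capped can lies on the rest, base within 15 mm of the foot point, axis 42 degrees (+-7) from vertical, still and let go (distance between can_red and rest_foot below 0.015 m and angle between can_red's own z axis and vertical between 0.61 and 0.86 rad and contact force between can_red and rest above 0.2 N and linear speed of can_red below 0.02 m/s and contact force between the fingers and can_red below 0.1 N), for 0.2 s.
At the end, for the whole second after the job is handed in: The centre of the earlier can's cap top is within 7 mm of the home point (base against the stop), the red-capped can's base within 8 mm of the earlier can's cap top, the red-capped can lies on the rack's rods cap uphill (axis 70 degrees from vertical, +-6), at rest and let go (distance between can_first and rack_home below 0.007 m and distance between can_red and can_first below 0.008 m and angle between can_red's own z axis and vertical between 1.12 and 1.32 rad and linear speed of can_red below 0.02 m/s and contact force between the fingers and can_red below 0.1 N and contact force between can_red and rack above 0.2 N); the robot touches nothing.
It fails at once if another can in the carton is moved more than 40 mm (distance of any of can_yellow, can_blue from where it was at the start of the episode above 0.04 m).
It fails at once if the wrench is moved more than 40 mm (distance of wrench from where it was at the start of the episode above 0.04 m).
It also fails if it takes over 58 s, if anything falls off the work surface, if the arm or the gripper's body presses on something with over 40 N, if the wrist force passes 120 N, or if a joint passes its speed limit or range.

ROBOT

A 6-joint arm with a two-finger parallel gripper is mounted at the origin on the work surface. World frame = base frame: x ahead of the robot, y to its left, z up, the work surface at z = 0. Lengths are in m, angles in rad, forces in N, time in s.
With the tool pointing down it reaches from about 0.275 to 0.75 m from the base axis. Payload 10.2 kg.
Tool frame: the origin (TCP) lies between the finger pads; the fingertips stand 14 mm ahead of it and the grasp point (between the pads) lies 5 mm behind it (ctrl.tcp_to_tips is the distance from the TCP to the fingertips, in m); z points along the fingers, y is the direction in which the jaws open and shut (so a half turn about z gives the same grasp; the last joint's range is limited). The gripper opens to 88 mm and grips with 3 to 60 N. Pads are 18 mm wide; open, the fingers measure 123 mm over their backs; the gripper's body (75 mm by 187 mm) begins 45 mm behind the grasp point.
Start: joints at [-1.528, 0.313, 1.498, -0, 1.331, -0.223], TCP at [0.138, -0.507, 0.253] pointing down, gripper open.
Joint ranges: [-2.94, 2.94], [-0.97, 2.17], [0.19, 2.56], [-1.23, 4.37], [0.02, 3.11], [-2.88, 2.88]. Speed limits (rad/s): [2.39, 2.39, 3.01, 3.14, 3.14, 3.14].

INTERFACE

Orientations are given as a rotation vector (axis times angle).
In Python, from bench import ctrl gives the robot as it stands.
- The arm moves only by the tool play_rows, never from a script. Its argument "rows" is one flat list of numbers, 5 for each row, row after row: the finger opening in m, from 0 to 0.0881, then the shift along the tool's x, y, z in m, then the turn about the tool's z in rad. In form: [jaw, dx, dy, dz, turn, jaw, dx, dy, dz, turn, ...]. A call has 1 to 5 rows; each row shifts and turns the pose as measured when the row begins, along the tool's axes as they then stand; what a row does not reach is not made up. A row lasts 1/10 s, in which the tool goes at most 50 mm and 8.59 degrees, less where a joint would pass 70% of its speed; a pose out of reach is approached as far as the arm can. A call with a gripper value outside its range is refused whole. The fingers move at their own pace and stop on an object; "force" is the grip in N (left out, the last holds). Time passes only in rows, so rows that do not move let the fingers close. It gives the time, the measured TCP pose, the force and the opening at its end, in the units of the state.
- ctrl.get_obs(): the state, without advancing time (a new reading comes with each control period).
- ctrl.get_image(name): name is "side" or "top" or "wrist"; returns (picture, depth): 384x512x3 uint8, blue, green, red; 384x512 float32, m along the optical axis (not along the pixel's ray), 0 where there is no reading.
- ctrl.camera_info(name): a dict with "vertical_fov" (degrees; the focal length in pixels is half the picture's height over the tangent of half this angle, whatever the lens; pixels are square), "cx", "cy" (the principal point, pixels), "dist_coeffs" ([k1, k2, p1, p2, k3] as OpenCV has them; the pictures are not rectified), "rvec" (rotation vector, rad) and "tvec" (3), from world to camera coordinates, as OpenCV has them. Camera axes: x right, y down, z forward; pixel columns grow to the right and rows downward; lengths in m; the calibration is good to about 2 mm. A picture is of the moment at which its call begins: read the wrist's pose just before it. camera_info takes no time and is no camera call; for the wrist camera it gives the pose at the moment of the call.
- ctrl.job_done(): hands the job in, once; it reports no verdict.
The state is a dict: "clock": time; "qpos": joint angles; "joint_velocities": joint speeds; "joint_efforts": joint torques, N m; "position": TCP position; "ee_rot": TCP orientation; "force": force on the tool from outside, world axes, zero at the start; "torque": the same for the moment, N m; "opening": finger opening in m.
Only numpy, scipy, OpenCV 4.12 (cv2) and the standard library are available. Lean on these libraries where they do the work, as an engineer would, in place of code of your own. Each camera call takes 0.05 s, during which the arm holds its last target.

## Working session

There is one attempt and no reset: what is moved stays moved. The work goes in short steps, Python scripts to look and compute and a tool call to move; the robot and the scene stay as the last step left them, time stands still between calls to the robot, and variables do not carry over. Pictures are saved under pics/ and viewed, and the job is handed in when it is done.

Besides the shell and the picture viewer there is one more tool, called after ">>>" in YAML: its name, and indented under it one key for each argument. play_rows: Moves the arm, as the interface text tells. Its arguments: {"type":"object","properties":{"rows":{"type":"array","items":{"type":"number"}},"force":{"type":"number"}},"required":["rows"]}

```bash
ls -la; mkdir -p pics
cat > h.py <<'E'
import numpy as np, cv2
from bench import ctrl
from scipy.spatial.transform import Rotation as R
def cam(n):
    i=ctrl.camera_info(n); f=192/np.tan(np.radians(i["vertical_fov"])/2)
    K=np.array([[f,0,i["cx"]],[0,f,i["cy"]],[0,0,1.]])
    return K,np.array(i["dist_coeffs"],float),np.array(i["rvec"],float),np.array(i["tvec"],float)
def cloud(n,depth,c=None):
    K,d,rv,tv=c or cam(n)
    h,w=depth.shape
    u,v=np.meshgrid(np.arange(w),np.arange(h))
    p=cv2.undistortPoints(np.stack([u,v],-1).reshape(-1,1,2).astype(np.float64),K,d).reshape(h,w,2)
    P=np.dstack([p[...,0]*depth,p[...,1]*depth,depth])
    Rm=R.from_rotvec(rv.ravel()).as_matrix()
    W=(P-tv.ravel())@Rm
    W[depth<=0]=np.nan
    return W
def proj(n,pts,c=None):
    K,d,rv,tv=c or cam(n)
    return cv2.projectPoints(np.array(pts,float).reshape(-1,1,3),rv,tv,K,d)[0].reshape(-1,2)
E
python3 - <<'E'
from h import *
print(ctrl.get_obs())
for n in ("side","top","wrist"):
    c=cam(n); im,d=ctrl.get_image(n)
    cv2.imwrite(f"pics/{n}0.png",im); np.savez(f"pics/{n}0.npz",im=im,d=d,K=c[0],dist=c[1],rv=c[2],tv=c[3])
    print(n,ctrl.camera_info(n))
E
```

```text
total 12
drwxr-xr-x  3 agent agent 4096 Dec  7 09:01 .
drwxr-xr-x 23 root  root  4096 Dec  7 09:01 ..
drwxr-xr-x  2 agent agent 4096 Dec  7 09:01 pics
{'clock': 0.0, 'qpos': array([-1.52840267e+00,  3.13428831e-01,  1.49843640e+00, -1.45174642e-05,
        1.33097357e+00, -2.23412278e-01]), 'joint_velocities': array([ 0.00034847, -0.00051945, -0.00094629, -0.00136454,  0.00150662,
       -0.00026035]), 'joint_efforts': array([ 7.44526642e-04, -4.02208400e+01, -2.52267480e+01,  6.95040892e-02,
        3.51565517e-02, -1.14952209e-04]), 'position': array([ 0.13787965, -0.50633738,  0.25217214]), 'ee_rot': array([-3.11265610e+00, -4.16139690e-01, -1.54805461e-04]), 'force': array([-0.26930108,  0.93974039,  0.62506986]), 'torque': array([ 0.02327969, -0.00397759,  0.02326701]), 'opening': 0.0879514991270869}
side {'vertical_fov': 43.30963696791967, 'cx': 253.29501507097478, 'cy': 191.16959986379553, 'dist_coeffs': array([-0.21020775,  0.        ,  0.        ,  0.        ,  0.        ]), 'rvec': array([ 0.86329122, -2.46284127,  1.19507883]), 'tvec': array([0.40922001, 0.35113106, 1.20791133])}
top {'vertical_fov': 57.36496038173441, 'cx': 255.81138743702078, 'cy': 189.14149882537606, 'dist_coeffs': array([-0.08681121,  0.        ,  0.        ,  0.        ,  0.        ]), 'rvec': array([ 2.15346466, -2.13414679,  0.14128301]), 'tvec': array([-0.07513843,  0.60565603,  1.03495772])}
wrist {'vertical_fov': 59.40926108011247, 'cx': 254.71028407759385, 'cy': 192.62575765383596, 'dist_coeffs': array([0.02372776, 0.        , 0.        , 0.        , 0.        ]), 'rvec': array([-2.28800398,  1.74759583,  0.27810213]), 'tvec': array([-0.52368798, -0.04290033,  0.39080547])}
```

View pics/side0.png

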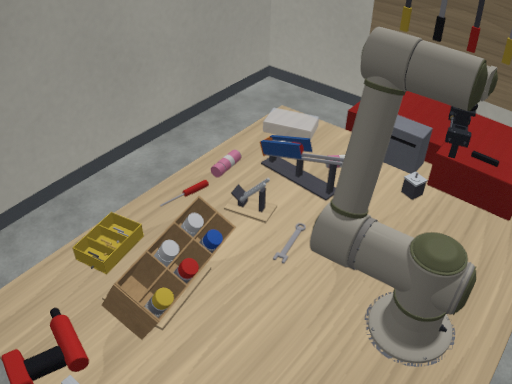

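View pics/top0.png

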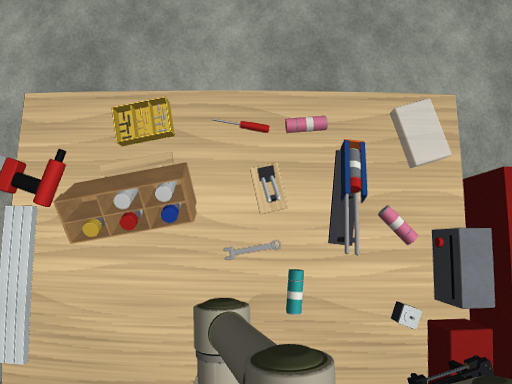

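View pics/wrist0.png

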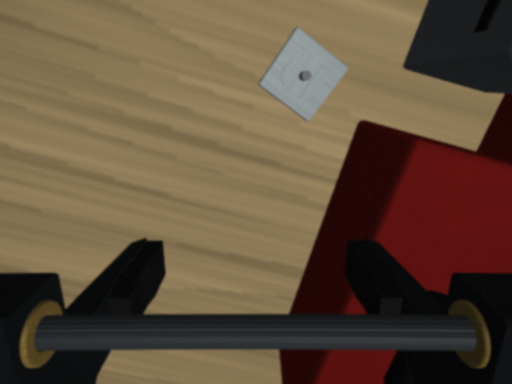

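```bash
cat >> h.py <<'E'
def load(f):
    z=np.load(f); c=(z["K"],z["dist"],z["rv"],z["tv"]); return z["im"],z["d"],c
E
python3 - <<'E'
from h import *
im,d,c=load("pics/top0.npz")
W=cloud("top",d,c)
print(d.min(),d.max())
for n,(u,v) in dict(table=(300,250),redcap=(129,221),yellow=(91,228),blue=(170,213),w1=(122,200),w2=(164,191),cFL=(70,242),cFR=(195,207),cBL=(58,202),cBR=(188,165),wrench=(252,248),rackcap=(355,183),orange=(354,142),rodL=(346,248),rodR=(356,250),bl1=(344,155),bl2=(364,198),foot=(264,172),restrodtopL=(269,200),rr=(279,198)).items():
    print(n,W[v,u].round(4))
for f,(x0,y0,x1,y1),s in (("top",(230,140,400,270),4.6),("top",(40,130,210,260),4.6)):
    cv2.imwrite(f"pics/crop{x0}.png",cv2.resize(im[y0:y1,x0:x1],None,fx=s,fy=s,interpolation=cv2.INTER_CUBIC))
E
```

```text
0.0 2.0772324
table [ 0.4214 -0.2092 -0.0007]
redcap [0.4992 0.2808 0.1461]
yellow [0.4779 0.3896 0.1458]
blue [0.523  0.1663 0.1451]
w1 [0.5542 0.2914 0.1786]
w2 [0.5801 0.1771 0.177 ]
cFL [0.4374 0.4546 0.1354]
cFR [0.5532 0.1235 0.0014]
cBL [0.5458 0.4695 0.1868]
cBR [6.895e-01 1.513e-01 3.000e-04]
wrench [ 0.4265 -0.0592  0.0049]
rackcap [ 0.6136 -0.3515  0.1313]
orange [ 0.7459 -0.3648  0.088 ]
rodL [ 0.432  -0.3155  0.156 ]
rodR [ 0.4267 -0.3427  0.1555]
bl1 [ 0.7015 -0.3293  0.1034]
bl2 [ 0.57   -0.3734  0.1396]
foot [ 0.6578 -0.0943  0.0542]
restrodtopL [ 0.5632 -0.1078  0.1317]
rr [ 0.5691 -0.1358  0.1319]
```

View pics/crop230.png

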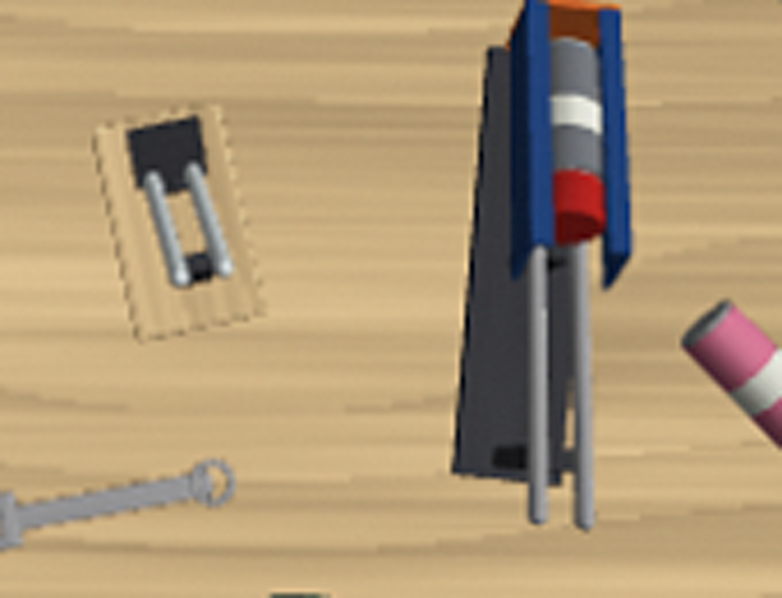

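View pics/crop40.png

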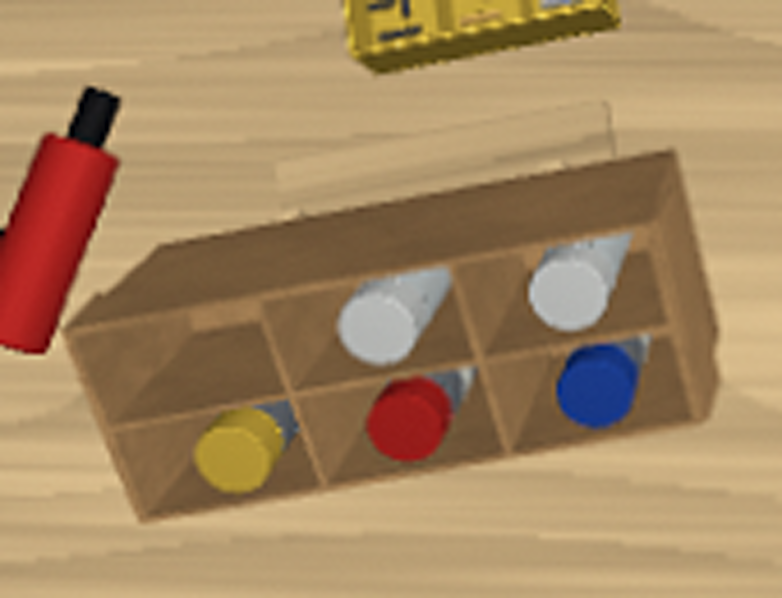

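```bash
cat > fit.py <<'E'
from h import *
from scipy.optimize import least_squares
def seg(f,box,zmin,zmax,sel):
    im,d,c=load(f); W=cloud("",d,c)
    hsv=cv2.cvtColor(im,cv2.COLOR_BGR2HSV)
    (x0,y0,x1,y1)=box
    m=np.zeros(d.shape,bool); m[y0:y1,x0:x1]=1
    with np.errstate(all='ignore'): m&=(W[...,2]>zmin)&(W[...,2]<zmax)&sel(hsv)
    return W[m]
def rodres(p,P,foot,a,n,along):
    x,y,t=p; c,s=np.cos(t),np.sin(t)
    Rz=np.array([[c,-s,0],[s,c,0],[0,0,1]])
    Q=(P-[x,y,0])@Rz   # to local
    r=[]
    for sg in(1,-1):
        o=foot-25.4e-3*n+np.array([0,sg*.014,0]); v=Q-o
        r.append(np.linalg.norm(v-np.outer(v@a,a),axis=1)-.006)
    r=np.array(r); k=np.abs(r).argmin(0); return r[k,np.arange(len(P))]
sil=lambda h:(h[...,1]<60)&(h[...,2]>90)
if __name__=="__main__":
    c48,s48=np.cos(np.radians(48)),np.sin(np.radians(48))
    c20,s20=np.cos(np.radians(20)),np.sin(np.radians(20))
    for nm,foot,a,n,boxes,z,x0 in (
      ("rest",np.array([.045,0,.055]),np.array([-c48,0,s48]),np.array([s48,0,c48]),{"top":(256,172,286,206),"side":(232,175,276,205)},(.05,.16),(.61,-.11,.25)),
      ("rack",np.array([0,0,.125]),np.array([-c20,0,s20]),np.array([s20,0,c20]),{"top":(336,190,366,262),"side":(300,145,346,175)},(.08,.17),(.57,-.345,-.08))):
        for which in (("top",),("side",),("top","side")):
            P=np.vstack([seg(f"pics/{w}0.npz",boxes[w],*z,sil) for w in which])
            best=None
            for t in(-.1,0,.1,.2,.3):
              r=least_squares(rodres,(x0[0],x0[1],t),args=(P,foot,a,n,None),loss="soft_l1",f_scale=.001,x_scale=(.01,.01,.1))
              if best is None or r.cost<best.cost: best=r
            print(nm,which,len(P),best.x.round(4),np.median(np.abs(rodres(best.x,P,foot,a,n,None))),P[:,2].min(),P[:,2].max())
    # caps
    for w in("top","side"):
      im,d,c=load(f"pics/{w}0.npz")
      W=cloud("",d,c); h=cv2.cvtColor(im,cv2.COLOR_BGR2HSV)
      for nm,sel in dict(red=lambda h:((h[...,0]<8)|(h[...,0]>172))&(h[...,1]>150),yel=lambda h:(abs(h[...,0].astype(int)-25)<6)&(h[...,1]>150),blu=lambda h:(abs(h[...,0].astype(int)-115)<15)&(h[...,1]>150)).items():
        with np.errstate(all='ignore'): m=sel(h)&(W[...,0]>.4)&(W[...,0]<.62)&(W[...,1]>.1)&(W[...,1]<.46)&(W[...,2]>.11)&(W[...,2]<.18)
        k,l,st,ce=cv2.connectedComponentsWithStats(m.astype(np.uint8)); i=1+st[1:,4].argmax()
        P=W[l==i]; 
        q=P.mean(0); u,s,vt=np.linalg.svd(P-q); nn=vt[2]*np.sign(vt[2][2])
        print(w,nm,len(P),q.round(4),"n",nn.round(3),ce[i].round(1),(s/np.sqrt(len(P))).round(4))
E
python3 fit.py
```

```text
rest ('top',) 164 [ 0.617  -0.1081  0.225 ] 0.0006996978274627485 0.050112735251883124 0.13247668185854874
rest ('side',) 164 [ 0.6169 -0.1079  0.2102] 0.0012663298443663503 0.05007793649662857 0.1308354301170305
rest ('top', 'side') 328 [ 0.617 -0.108  0.219] 0.0009635132096139595 0.05007793649662857 0.13247668185854874
rack ('top',) 388 [ 0.5739 -0.3478 -0.118 ] 0.0009556379109832021 0.09351700081313337 0.162754915738831
rack ('side',) 285 [ 0.572  -0.346  -0.1234] 0.0013645456114734118 0.0849373209027999 0.15906886559733638
rack ('top', 'side') 673 [ 0.5738 -0.3468 -0.1177] 0.0012630155573411144 0.0849373209027999 0.162754915738831
top red 257 [0.5001 0.2837 0.1418] n [-0.265 -0.233  0.936] [128.6 220.7] [0.0135 0.0117 0.0051]
top yel 264 [0.4796 0.3912 0.1409] n [-0.21  -0.338  0.918] [ 91.3 227.4] [0.0137 0.0119 0.0068]
top blu 234 [0.5225 0.169  0.1418] n [-0.167 -0.134  0.977] [169.3 213.2] [0.0127 0.0113 0.0061]
side red 307 [0.4974 0.2932 0.1382] n [-0.485  0.233  0.843] [187.9 267.7] [0.0132 0.0116 0.0058]
side yel 347 [0.4763 0.4    0.1384] n [-0.48   0.232  0.846] [162.6 298. ] [0.0134 0.0113 0.0059]
side blu 268 [0.5198 0.1787 0.137 ] n [-0.485  0.315  0.816] [212.1 238.9] [0.0132 0.0113 0.0066]
```

```bash
cat > fit2.py <<'E'
from fit import *
S={}
for w in("top","side"):
  im,d,c=load(f"pics/{w}0.npz")
  W=cloud("",d,c); h=cv2.cvtColor(im,cv2.COLOR_BGR2HSV)
  for nm,sel in dict(red=lambda h:((h[...,0]<8)|(h[...,0]>172))&(h[...,1]>150),yel=lambda h:(abs(h[...,0].astype(int)-25)<6)&(h[...,1]>150),blu=lambda h:(abs(h[...,0].astype(int)-115)<15)&(h[...,1]>150)).items():
    with np.errstate(all='ignore'): m=sel(h)&(W[...,0]>.4)&(W[...,0]<.62)&(W[...,1]>.1)&(W[...,1]<.46)&(W[...,2]>.11)&(W[...,2]<.18)
    k,l,st,ce=cv2.connectedComponentsWithStats(m.astype(np.uint8)); i=1+st[1:,4].argmax()
    S[w,nm]=W[l==i]
def sdf(P,c,a):
    v=P-c; s=v@a; r=np.linalg.norm(v-np.outer(s,a),axis=1)
    dr=r-.023; ds=s  # top at s=0
    return np.where((dr<0)|(ds<0),np.maximum(dr,ds),np.hypot(np.maximum(dr,0),np.maximum(ds,0)))
def res(p,ws):
    x,y,t,dz=p[:4]; a=np.array([-.5*np.cos(t),-.5*np.sin(t),.866]); out=[]
    for k,nm in enumerate(("yel","red","blu")):
        yy=p[4+k]; c=np.array([x-.101*np.cos(t)-yy*np.sin(t),y-.101*np.sin(t)+yy*np.cos(t),.1416+dz])
        for w in ws: out.append(sdf(S[w,nm],c,a))
    # weak prior tying y
    return np.concatenate(out+[np.array([(p[4]+p[5]+p[6])*.01])])
for ws in(("top",),("side",),("top","side")):
    r=least_squares(res,(.6,.3,.2,0,.116,0,-.116),args=(ws,),loss="soft_l1",f_scale=.001)
    p=r.x; t=p[2]; c=[p[0]-.101*np.cos(t)-p[5]*np.sin(t),p[1]-.101*np.sin(t)+p[5]*np.cos(t)]
    print(ws,p.round(4),"cap",np.round(c,4),np.median(np.abs(r.fun)))
E
python3 fit2.py
```

```text
('top',) [ 0.5935  0.3025  0.1877  0.0007  0.1135  0.0017 -0.1152] cap [0.494  0.2854] 0.0009569341167550739
('side',) [ 5.958e-01  3.031e-01  1.947e-01 -4.000e-04  1.125e-01  3.000e-03
 -1.154e-01] cap [0.4962 0.2865] 0.001064584420103882
('top', 'side') [ 5.945e-01  3.025e-01  1.887e-01  1.000e-04  1.128e-01  2.500e-03
 -1.154e-01] cap [0.4948 0.2861] 0.0011678506927026869
```

```bash
cat > ov.py <<'E'
from h import *
def T(x,y,t,L):
    L=np.array(L,float); c,s=np.cos(t),np.sin(t)
    return np.c_[x+c*L[:,0]-s*L[:,1],y+s*L[:,0]+c*L[:,1],L[:,2]]
CART=(.5945,.3025,.189); REST=(.617,-.108,.219); RACK=(.573,-.347,-.118)
for w in("top","side"):
    im,d,c=load(f"pics/{w}0.npz"); im=cv2.resize(im,None,fx=3,fy=3,interpolation=cv2.INTER_CUBIC)
    def poly(pts,col,closed=False):
        q=(proj("",pts,c)+.5)*3-.5
        cv2.polylines(im,[np.round(q*8).astype(np.int32)],closed,col,1,cv2.LINE_AA,3)
    # carton inner rim of front cells
    m=np.array([-.1005,0,.1546]); pr=np.array([.866,0,.5])
    for yc in(-.116,0,.116):
        poly(T(*CART,[m+pr*sx*.03+[0,yc+sy*.056,0] for sx,sy in((1,1),(1,-1),(-1,-1),(-1,1))]),(0,255,0),True)
    c48,s48=np.cos(np.radians(48)),np.sin(np.radians(48)); c20,s20=np.cos(np.radians(20)),np.sin(np.radians(20))
    poly(T(*REST,[[.045,0,.055],[.045-.13*c48,0,.055+.13*s48]]),(0,255,255))
    poly(T(*REST,[[x,y,.0] for x,y in((.075,.045),(.075,-.045),(-.075,-.045),(-.075,.045))]),(0,255,0),True)
    for sg in(1,-1):
        o=np.array([.045,sg*.014,.055])-.0254*np.array([s48,0,c48]); poly(T(*REST,[o,o+.13*np.array([-c48,0,s48])]),(0,0,255))
        o=np.array([0,sg*.014,.125])-.0254*np.array([s20,0,c20]); poly(T(*RACK,[o,o+.15*np.array([-c20,0,s20])]),(0,0,255))
    a=np.array([-c20,0,s20]);n=np.array([s20,0,c20]); M=np.array([0,0,.125])
    for k in(0,-.18): poly(T(*RACK,[M+a*k+n*h+[0,y,0] for y,h in((.027,.027),(-.027,.027),(-.027,-.023),(.027,-.023))]),(0,255,0),True)
    # first can cap
    q=[M+a*-.03+.023*(n*np.cos(t)+np.array([0,1,0])*np.sin(t)) for t in np.linspace(0,6.28,30)]
    poly(T(*RACK,q),(0,255,255))
    bx={"top":[(30,140,210,260),(240,130,400,270)],"side":[(90,190,250,330),(220,120,370,240)]}[w]
    for i,(x0,y0,x1,y1) in enumerate(bx): 
        o=im[y0*3:y1*3,x0*3:x1*3]; cv2.imwrite(f"pics/ov_{w}{i}.png",cv2.resize(o,None,fx=1.6,fy=1.6))
E
python3 ov.py
```

```text
(no output)
```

View pics/ov_top0.png

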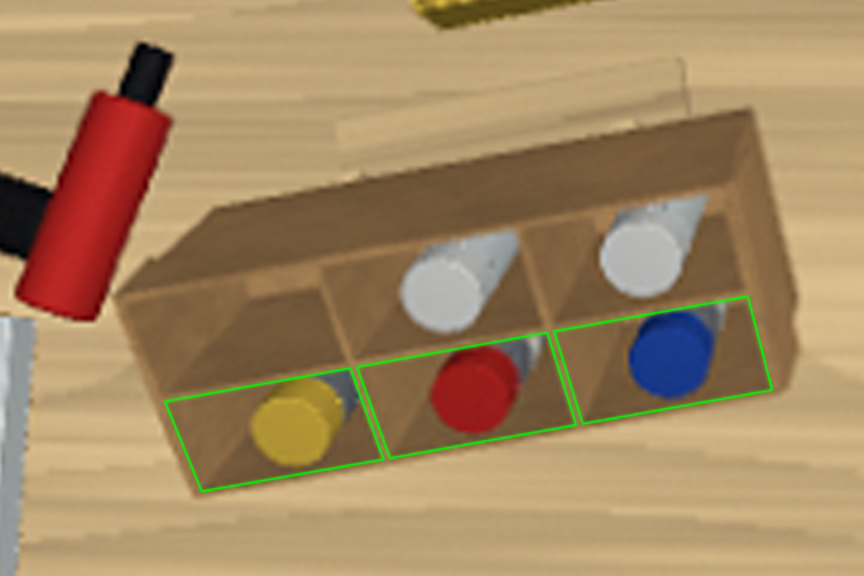

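View pics/ov_top1.png

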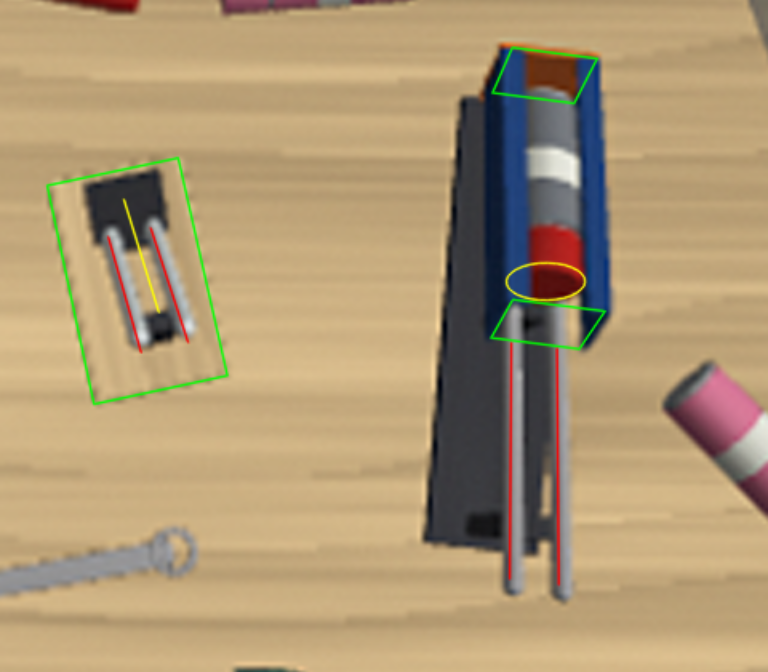

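View pics/ov_side0.png

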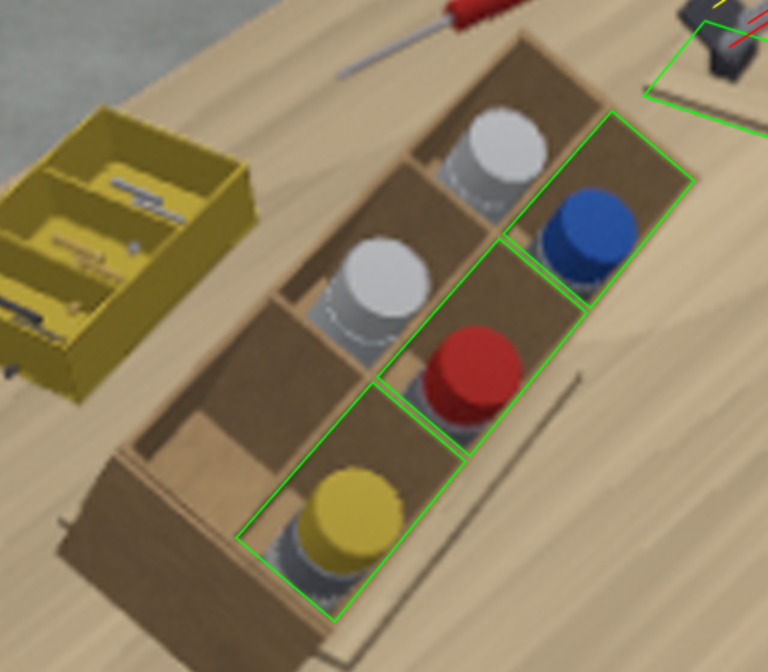

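View pics/ov_side1.png

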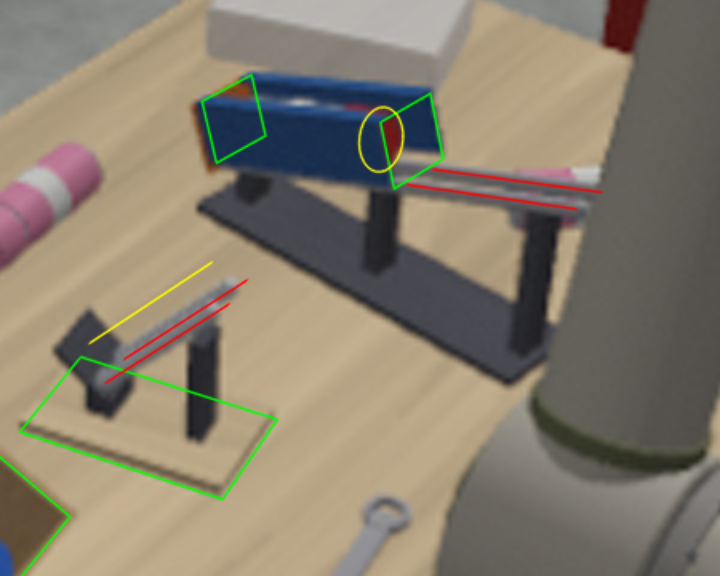

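```bash
cat > go.py <<'E'
from h import *
from ov import T,CART,REST,RACK
def st():
    o=ctrl.get_obs(); Rm=R.from_rotvec(o["ee_rot"]).as_matrix(); return o,np.array(o["position"]),Rm
def loc(fr,L,yaw=None,n=0):
    """tcp target in frame fr local L, tool x along frame x -> local deltas"""
    o,p,Rm=st(); g=T(*fr,[L])[0]; yw=np.arctan2(Rm[1,0],Rm[0,0]); tgt=fr[2] if yaw is None else yaw
    dyaw=(tgt-yw+np.pi)%(2*np.pi)-np.pi
    c,s=np.cos(fr[2]),np.sin(fr[2]); d=p-np.array([fr[0],fr[1],0]); cur=[c*d[0]+s*d[1],-s*d[0]+c*d[1],d[2]]
    print("t",round(o["clock"],2),"tcp",p.round(4),"local",np.round(cur,4),"open",round(o["opening"],4),"F",np.round(o["force"],1),"tilt",Rm[:,2].round(3))
    print("goal",g.round(4),"delta now-axes",(Rm.T@(g-p)).round(4),"turn",round(-dyaw,3),"goal-axes",)
    Rz=R.from_rotvec([0,0,dyaw]).as_matrix()@Rm
    print("delta in final axes",(Rz.T@(g-p)).round(4))
E
sed -i 's/^for w in("top","side"):/for w in(("top","side") if __name__=="__main__" else ()):/' ov.py
python3 - <<'E'
from go import *
loc(CART,[-.096,.0025,.25])
E
```

```text
t 0.15 tcp [ 0.1379 -0.5064  0.2523] local [-0.6005 -0.7087  0.2523] open 0.0879 F [-0.4 -0.1  0.5] tilt [-0.     0.001 -1.   ]
goal [0.4997 0.2869 0.25  ] delta now-axes [ 0.5575 -0.6704  0.003 ] turn 0.077 goal-axes
delta in final axes [ 0.5045 -0.7112  0.003 ]
```

>>> play_rows:
  rows: [0.058,0.02,-0.03,-0.005,0.077,0.058,0.029,-0.039,-0.002,0,0.058,0.029,-0.039,0,0,0.058,0.029,-0.039,0,0,0.058,0.029,-0.039,0,0]
  force: 20

```text
clock: 0.65
position: [0.2347, -0.2939, 0.2574]
ee_rot: [-3.125, -0.279, 0.0]
force: [0.7, -1.0, 0.6]
opening: 0.0584
```

>>> play_rows:
  rows: [0.058,0.029,-0.039,0,0,0.058,0.029,-0.039,0,0,0.058,0.029,-0.039,0,0,0.058,0.029,-0.039,0,0,0.058,0.029,-0.039,0,0]

```text
clock: 1.15
position: [0.3436, -0.0687, 0.2585]
ee_rot: [-3.127, -0.273, -0.003]
force: [0.3, -0.8, 0.1]
opening: 0.0582
```

Run:
```python
from go import *
loc(CART,[-.096,.0025,.25])
```

```text
t 1.15 tcp [ 0.3436 -0.0687  0.2585] local [-0.3162 -0.3175  0.2585] open 0.0582 F [ 0.3 -0.8  0.1] tilt [ 0.002  0.003 -1.   ]
goal [0.4997 0.2869 0.25  ] delta now-axes [ 0.2154 -0.3232  0.0097] turn -0.015 goal-axes
delta in final axes [ 0.2202 -0.3199  0.0097]
```

>>> play_rows:
  rows: [0.058,0.026,-0.038,0,-0.015,0.058,0.026,-0.038,0,0,0.058,0.026,-0.038,0,0,0.058,0.026,-0.038,0,0,0.058,0.026,-0.038,0,0]

```text
clock: 1.65
position: [0.4375, 0.1532, 0.2595]
ee_rot: [-3.126, -0.3, -0.006]
force: [-0.1, -1.3, 0.9]
opening: 0.0579
```

Run:
```python
from go import *
loc(CART,[-.096,.0025,.25])
```

```text
t 1.65 tcp [0.4375 0.1532 0.2595] local [-0.1822 -0.1172  0.2595] open 0.0579 F [-0.1 -1.3  0.9] tilt [ 0.004  0.002 -1.   ]
goal [0.4997 0.2869 0.25  ] delta now-axes [ 0.0865 -0.1194  0.01  ] turn 0.002 goal-axes
delta in final axes [ 0.0862 -0.1197  0.01  ]
```

>>> play_rows:
  rows: [0.058,0.026,-0.036,0.002,0,0.058,0.026,-0.036,0.002,0,0.058,0.02,-0.025,0.003,0,0.058,0.007,-0.01,0.002,0,0.058,0,0,0,0]

```text
clock: 2.15
position: [0.4958, 0.2841, 0.2481]
ee_rot: [-3.125, -0.311, -0.002]
force: [-0.3, -0.7, -0.3]
opening: 0.0578
```

Run:
```python
from go import *
loc(CART,[-.096,.0025,.13])
c=cam("wrist"); im,d=ctrl.get_image("wrist")
np.savez("pics/wrist1.npz",im=im,d=d,K=c[0],dist=c[1],rv=c[2],tv=c[3])
cv2.imwrite("pics/wrist1.png",im)
```

```text
t 2.15 tcp [0.4958 0.2841 0.2481] local [-0.1004  0.0004  0.2481] open 0.0578 F [-0.3 -0.7 -0.3] tilt [ 0.001  0.001 -1.   ]
goal [0.4997 0.2869 0.13  ] delta now-axes [ 0.0042 -0.0019  0.1181] turn 0.009 goal-axes
delta in final axes [ 0.0042 -0.0019  0.1181]
```

View pics/wrist1.png

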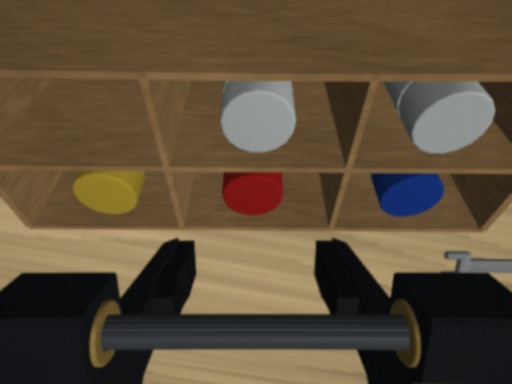

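Run:
```python
from fit2 import *
im,d,c=load("pics/wrist1.npz"); W=cloud("",d,c); h=cv2.cvtColor(im,cv2.COLOR_BGR2HSV)
m=((h[...,0]<8)|(h[...,0]>172))&(h[...,1]>120)&(d>0); P=W[m]
t=.189; a=np.array([-.5*np.cos(t),-.5*np.sin(t),.866])
f=lambda p:sdf(P,np.array(p),a)
r=least_squares(f,(.495,.286,.1416),loss="soft_l1",f_scale=.001); print(len(P),r.x.round(4),np.median(abs(r.fun)))
f=lambda p:sdf(P,np.array([p[0],p[1],.1416]),a)
r=least_squares(f,(.495,.286),loss="soft_l1",f_scale=.001); print(len(P),r.x.round(4),np.median(abs(r.fun)))
```

```text
('top',) [ 0.5935  0.3025  0.1877  0.0007  0.1135  0.0017 -0.1152] cap [0.494  0.2854] 0.0009569341167550739
('side',) [ 5.958e-01  3.031e-01  1.947e-01 -4.000e-04  1.125e-01  3.000e-03
 -1.154e-01] cap [0.4962 0.2865] 0.001064584420103882
('top', 'side') [ 5.945e-01  3.025e-01  1.887e-01  1.000e-04  1.128e-01  2.500e-03
 -1.154e-01] cap [0.4948 0.2861] 0.0011678506927026869
2282 [0.4943 0.287  0.1414] 0.0002929873873728033
2282 [0.4944 0.287 ] 0.0002983050635270064
```

>>> play_rows:
  rows: [0.058,0.004,-0.003,0.03,0.009,0.058,0,0,0.03,0,0.058,0,0,0.025,0,0.058,0,0,0.015,0,0.058,0,0,0.01,0]

```text
clock: 2.7
position: [0.4993, 0.2829, 0.1379]
ee_rot: [-3.127, -0.289, -0.009]
force: [0.4, -0.1, 0.4]
opening: 0.058
```

Run:
```python
from go import *
loc(CART,[-.096,.003,.13])
```

```text
t 2.7 tcp [0.4993 0.2829 0.1379] local [-0.0972 -0.0014  0.1379] open 0.058 F [ 0.4 -0.1  0.4] tilt [ 0.006  0.002 -1.   ]
goal [0.4996 0.2874 0.13  ] delta now-axes [ 0.0011 -0.0044  0.0079] turn -0.005 goal-axes
delta in final axes [ 0.0011 -0.0044  0.0079]
```

>>> play_rows:
  rows: [0.058,0.001,-0.004,0.005,-0.005,0.058,0.001,-0.001,0.004,0,0.058,0,0,0.001,0,0.04,0,0,0,0,0.04,0,0,0,0]
  force: 40

```text
clock: 3.2
position: [0.501, 0.2874, 0.1289]
ee_rot: [-3.126, -0.295, -0.012]
force: [0.9, 0.3, -3.6]
opening: 0.0453
```

>>> play_rows:
  rows: [0.04,0,0,0,0,0.04,0,0,0,0]
  force: 50

```text
clock: 3.4
position: [0.501, 0.2874, 0.129]
ee_rot: [-3.126, -0.296, -0.013]
force: [0.5, 0.3, -3.2]
opening: 0.0452
```

Run:
```python
from go import *
loc(CART,[-.096,.003,.13])
```

```text
t 3.4 tcp [0.501  0.2874 0.129 ] local [-0.0947  0.0027  0.129 ] open 0.0452 F [ 0.5  0.3 -3.2] tilt [ 0.008  0.002 -1.   ]
goal [0.4996 0.2874 0.13  ] delta now-axes [-0.0013 -0.0003 -0.001 ] turn -0.0 goal-axes
delta in final axes [-0.0013 -0.0003 -0.001 ]
```

>>> play_rows:
  rows: [0.04,-0.005,0,-0.0087,0,0.04,-0.01,0,-0.0173,0,0.04,-0.01,0,-0.0173,0,0.04,-0.01,0,-0.0173,0,0.04,-0.01,0,-0.0173,0]

```text
clock: 3.9
position: [0.456, 0.2781, 0.2076]
ee_rot: [-3.126, -0.294, -0.015]
force: [2.1, -0.2, -4.0]
opening: 0.0449
```

Run:
```python
from go import *
loc(CART,[-.171,.003,.26])
```

```text
t 3.9 tcp [0.456  0.2781 0.2076] local [-0.1406  0.0021  0.2076] open 0.0449 F [ 2.1 -0.2 -4. ] tilt [ 0.01   0.002 -1.   ]
goal [0.426  0.2733 0.26  ] delta now-axes [-0.0298 -0.0009 -0.0527] turn -0.002 goal-axes
delta in final axes [-0.0298 -0.001  -0.0527]
```

>>> play_rows:
  rows: [0.04,-0.01,0,-0.0173,0,0.04,-0.01,0,-0.0173,0,0.04,-0.01,0,-0.0173,0,0.04,-0.01,0,-0.0173,0,0.04,-0.005,0,-0.009,0]

```text
clock: 4.4
position: [0.4075, 0.2688, 0.2899]
ee_rot: [-3.126, -0.294, -0.016]
force: [0.4, -0.2, -2.7]
opening: 0.0449
```

Run:
```python
from go import *
loc(CART,[-.171,.003,.26])
for n in("side","wrist"):
    c=cam(n); im,d=ctrl.get_image(n)
    np.savez(f"pics/{n}2.npz",im=im,d=d,K=c[0],dist=c[1],rv=c[2],tv=c[3])
    cv2.imwrite(f"pics/{n}2.png",im)
```

```text
t 4.4 tcp [0.4075 0.2688 0.2899] local [-0.19    0.002   0.2899] open 0.0449 F [ 0.4 -0.2 -2.7] tilt [ 0.01   0.003 -1.   ]
goal [0.426  0.2733 0.26  ] delta now-axes [ 0.0187 -0.001   0.0301] turn -0.001 goal-axes
delta in final axes [ 0.0187 -0.001   0.0301]
```

View pics/side2.png

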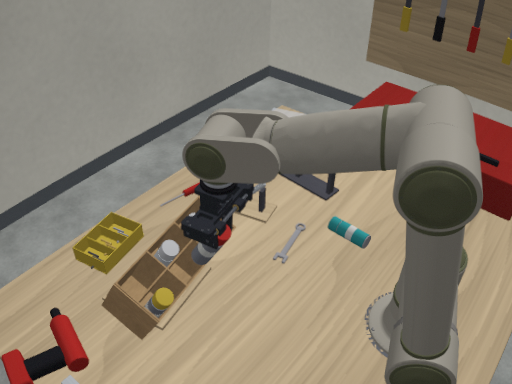

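View pics/wrist2.png

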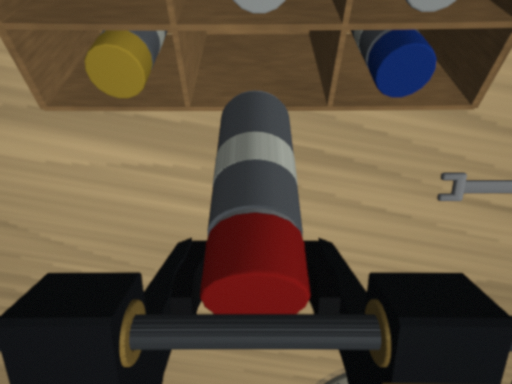

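```bash
cat > canfit.py <<'E'
from fit import *
def canfit(f,tcp,yaw,box=(195,88,312,312),sg=.12,th0=.52):
    """cylinder fit of held can in wrist image: params sideways lean, tilt, s, lateral, height offset"""
    im,d,c=load(f); W=cloud("",d,c); x0,y0,x1,y1=box
    m=np.zeros(d.shape,bool); m[y0:y1,x0:x1]=1; m&=(d>0)
    P=W[m]; ex=np.array([np.cos(yaw),np.sin(yaw),0]); ey=np.array([-np.sin(yaw),np.cos(yaw),0])
    P=P[(np.abs((P-tcp)@ey)<.03)&(np.linalg.norm(P-tcp,axis=1)<.17)]
    def mod(p):
        th,b,s,ly,lz=p; a=-np.sin(th)*ex+np.cos(th)*np.array([0,0,1])+b*ey; a/=np.linalg.norm(a)
        g=tcp+ly*ey+lz*np.array([0,0,1]); return a,g+(.13-s)*a  # cap top centre
    def f(p):
        a,ctop=mod(p); v=P-ctop; q=v@a; r=np.linalg.norm(v-np.outer(q,a),axis=1)-.023
        z=np.abs(q+.065)-.065
        return np.where((r<0)|(z<0),np.maximum(r,z),np.hypot(np.maximum(r,0),np.maximum(z,0)))
    r=least_squares(f,(th0,0,sg,0,.005),loss="soft_l1",f_scale=.001,x_scale=(.1,.1,.01,.01,.01))
    a,ct=mod(r.x); print("tilt deg",np.degrees(r.x[0]).round(2),"side,s,ly,lz",r.x[1:].round(4),"med",np.median(abs(r.fun)).round(5),len(P)); print("cap",ct.round(4),"base",(ct-.13*a).round(4),"a",a.round(3)); return a,ct,ct-.13*a
E
python3 - <<'E'
from canfit import *
canfit("pics/wrist2.npz",np.array([.4075,.2688,.2899]),.189)
E
```

```text
tilt deg 29.93 side,s,ly,lz [0.0007 0.1173 0.0012 0.0026] med 0.00027 19893
cap [0.401  0.2688 0.3035] base [0.4647 0.2809 0.1908] a [-0.49  -0.093  0.867]
```

Run:
```python
from go import *
loc(REST,[-.0425,-.0012,.29])
```

```text
t 4.5 tcp [0.408  0.2689 0.2896] local [-0.1222  0.4133  0.2896] open 0.045 F [ 0.1  0.7 -3.1] tilt [ 0.011  0.003 -1.   ]
goal [ 0.5758 -0.1184  0.29  ] delta now-axes [9.260e-02 4.118e-01 3.000e-04] turn -0.031 goal-axes
delta in final axes [7.970e-02 4.145e-01 1.000e-04]
```

>>> play_rows:
  rows: [0.04,0,0.01,-0.02,-0.01,0.04,0.003,0.03,-0.005,-0.01,0.04,0.007,0.04,0,-0.01,0.04,0.008,0.04,0,0,0.04,0.008,0.04,0,0]

```text
clock: 5.0
position: [0.4671, 0.1163, 0.3106]
ee_rot: [-3.119, -0.355, -0.005]
force: [0.3, -0.2, -3.8]
opening: 0.0447
```

>>> play_rows:
  rows: [0.04,0.008,0.04,0,0,0.04,0.008,0.04,0,0,0.04,0.008,0.04,0,0,0.04,0.009,0.04,0,0,0.04,0.009,0.03,0.003,0]

```text
clock: 5.5
position: [0.5535, -0.0695, 0.3009]
ee_rot: [-3.117, -0.351, 0.007]
force: [0.4, 0.1, -4.3]
opening: 0.0452
```

Run:
```python
from go import *
loc(REST,[-.0425,-.0012,.25])
```

```text
t 5.5 tcp [ 0.5535 -0.0695  0.3009] local [-0.0536  0.0514  0.3009] open 0.0452 F [ 0.4  0.1 -4.3] tilt [-0.005  0.004 -1.   ]
goal [ 0.5758 -0.1184  0.25  ] delta now-axes [0.0111 0.0529 0.0506] turn 0.005 goal-axes
delta in final axes [0.0113 0.0528 0.0506]
```

>>> play_rows:
  rows: [0.04,0.005,0.025,0.015,0.005,0.04,0.004,0.018,0.015,0,0.04,0.002,0.008,0.015,0,0.04,0,0.001,0.005,0,0.04,0,0,0,0]

```text
clock: 6.0
position: [0.5767, -0.1248, 0.2405]
ee_rot: [-3.115, -0.333, 0.022]
force: [-0.8, -0.1, -2.7]
opening: 0.0448
```

Run:
```python
from go import *
for n in("wrist",):
    loc(REST,[-.0425,-.0012,.208])
    c=cam(n); im,d=ctrl.get_image(n)
    np.savez(f"pics/{n}3.npz",im=im,d=d,K=c[0],dist=c[1],rv=c[2],tv=c[3])
    cv2.imwrite(f"pics/{n}3.png",im)
from canfit import *
o,p,Rm=st()
canfit("pics/wrist3.npz",p,np.arctan2(Rm[1,0],Rm[0,0]))
```

```text
t 6.0 tcp [ 0.5767 -0.1248  0.2405] local [-0.043  -0.0076  0.2405] open 0.0448 F [-0.8 -0.1 -2.7] tilt [-0.015  0.007 -1.   ]
goal [ 0.5758 -0.1184  0.208 ] delta now-axes [ 0.0009 -0.0061  0.0325] turn -0.006 goal-axes
delta in final axes [ 0.0009 -0.0061  0.0325]
tilt deg 28.49 side,s,ly,lz [-0.0078  0.1174  0.0009  0.0014] med 0.00027 19771
cap [ 0.5706 -0.1251  0.2533] base [ 0.631 -0.111  0.139] a [-0.465 -0.109  0.879]
```

View pics/wrist3.png

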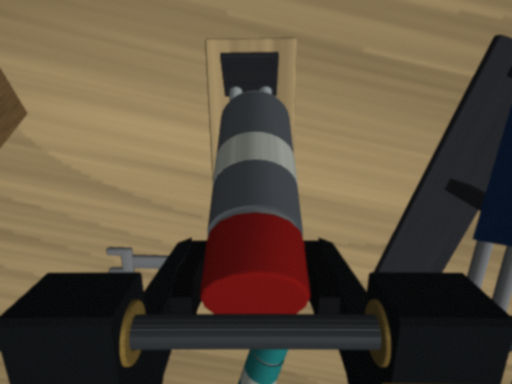

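Run:
```python
from h import *; from ov import *
im,d,c=load("pics/wrist3.npz"); W=cloud("",d,c)
def L(fr,P):
    v=P-np.array([fr[0],fr[1],0]); cc,s=np.cos(fr[2]),np.sin(fr[2]); return np.array([cc*v[0]+s*v[1],-s*v[0]+cc*v[1],v[2]]).round(4)
for uv in((208,45),(295,44),(208,100),(296,100),(250,42),(224,60),(277,60),(250,55),(236,93),(266,93)):
    print(uv,L(REST,W[uv[1],uv[0]]))
```

```text
(208, 45) [0.0695 0.0407 0.0115]
(295, 44) [ 0.0699 -0.0446  0.01  ]
(208, 100) [0.0175 0.0437 0.0098]
(296, 100) [ 0.0165 -0.0484  0.001 ]
(250, 42) [ 0.0722 -0.0004  0.0089]
(224, 60) [0.0534 0.0208 0.062 ]
(277, 60) [ 0.0532 -0.0245  0.0613]
(250, 55) [ 0.0571 -0.0015  0.0639]
(236, 93) [0.026  0.0119 0.0502]
(266, 93) [ 0.03   -0.0133  0.1526]
```

>>> play_rows:
  rows: [0.04,0.002,-0.004,0.015,-0.006,0.04,0.001,-0.001,0.012,0,0.04,0.005,0,0.009,0,0.04,0.007,0,0.012,0,0.04,0.005,0,0.008,0]

```text
clock: 6.55
position: [0.5965, -0.1133, 0.1859]
ee_rot: [-3.117, -0.346, 0.012]
force: [0.3, -0.4, -3.8]
opening: 0.0449
```

Run:
```python
from go import *
loc(REST,[-.0148,-.0025,.1655])
```

```text
t 6.55 tcp [ 0.5965 -0.1133  0.1859] local [-0.0211 -0.0007  0.1859] open 0.0449 F [ 0.3 -0.4 -3.8] tilt [-0.008  0.004 -1.   ]
goal [ 0.6031 -0.1137  0.1655] delta now-axes [0.0065 0.0019 0.0203] turn 0.002 goal-axes
delta in final axes [0.0065 0.0019 0.0203]
```

>>> play_rows:
  rows: [0.04,0.003,0.002,0.009,0,0.04,0.003,0,0.008,0,0.04,0.001,0,0.003,0,0.04,0,0,0.001,0]

```text
clock: 6.95
position: [0.6048, -0.1134, 0.1616]
ee_rot: [-3.116, -0.347, 0.014]
force: [0.3, 0.3, -3.0]
opening: 0.0449
```

Run:
```python
from go import *
loc(REST,[-.0333,-.0025,.1394])
for n in("wrist","side"):
    c=cam(n); im,d=ctrl.get_image(n)
    np.savez(f"pics/{n}4.npz",im=im,d=d,K=c[0],dist=c[1],rv=c[2],tv=c[3])
    cv2.imwrite(f"pics/{n}4.png",im if n=="wrist" else cv2.resize(im[120:260,150:350],None,fx=4,fy=4))
```

```text
t 6.95 tcp [ 0.6048 -0.1134  0.1616] local [-0.0131 -0.0026  0.1616] open 0.0449 F [ 0.3  0.3 -3. ] tilt [-0.01   0.005 -1.   ]
goal [ 0.585  -0.1177  0.1394] delta now-axes [-0.02   -0.      0.0224] turn 0.003 goal-axes
delta in final axes [-0.02    0.      0.0224]
```

View pics/side4.png

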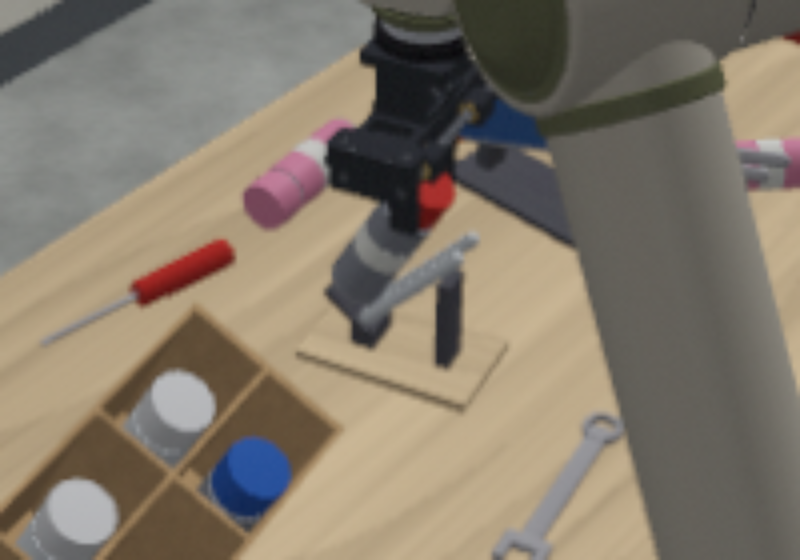

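View pics/wrist4.png

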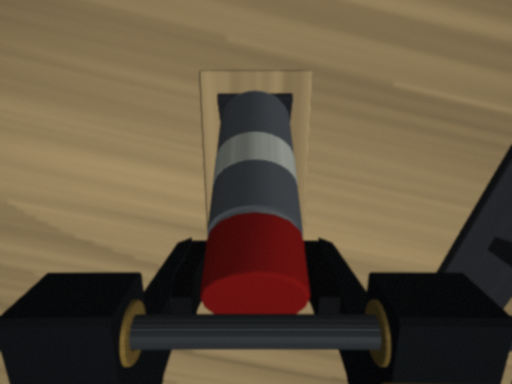

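>>> play_rows:
  rows: [0.04,-0.003,0,0.004,0,0.04,-0.005,0,0.005,0,0.04,-0.005,0,0.005,0]
  force: 12

```text
clock: 7.35
position: [0.5923, -0.1165, 0.1495]
ee_rot: [-3.118, -0.347, 0.006]
force: [1.2, 0.2, -2.1]
opening: 0.0456
```

```bash
cat > snap.py <<'E'
import sys
from go import *; from canfit import *
k=sys.argv[1]; o,p,Rm=st()
c=cam("wrist"); im,d=ctrl.get_image("wrist")
np.savez(f"pics/wrist{k}.npz",im=im,d=d,K=c[0],dist=c[1],rv=c[2],tv=c[3]); cv2.imwrite(f"pics/wrist{k}.png",im)
print("F",np.round(o["force"],1),"open",o["opening"],"tcp",p.round(4))
a,ct,b=canfit(f"pics/wrist{k}.npz",p,np.arctan2(Rm[1,0],Rm[0,0]),sg=float(sys.argv[2]) if len(sys.argv)>2 else .117,th0=np.radians(float(sys.argv[3])) if len(sys.argv)>3 else .55)
def L(fr,P):
    v=P-np.array([fr[0],fr[1],0]); cc,s=np.cos(fr[2]),np.sin(fr[2]); return np.array([cc*v[0]+s*v[1],-s*v[0]+cc*v[1],v[2]]).round(4)
for n,fr in(("rest",REST),("rack",RACK)): print(n,"base",L(fr,b),"cap",L(fr,ct),"tcp",L(fr,p))
E
python3 snap.py 5
```

```text
F [ 1.2  0.2 -2.1] open 0.045640606929493455 tcp [ 0.5923 -0.1165  0.1495]
tilt deg 36.93 side,s,ly,lz [-0.0077  0.1167  0.0011  0.0006] med 0.00028 21208
cap [ 0.5843 -0.1173  0.1607] base [ 0.6603 -0.0991  0.0568] a [-0.584 -0.14   0.799]
rest base [ 0.0441 -0.0008  0.0568] cap [-0.034  -0.002   0.1607] tcp [-0.026  -0.0029  0.1495]
rack base [0.0575 0.2564 0.0568] cap [-0.0158  0.2294  0.1607] tcp [-0.008   0.2312  0.1495]
```

>>> play_rows:
  rows: [0.04,-0.004,0,0.005,0,0.04,-0.003,0,0.004,0,0.04,-0.001,0,0.001,0]

```text
clock: 7.7
position: [0.5849, -0.1173, 0.1409]
ee_rot: [-3.117, -0.346, -0.005]
force: [5.9, 3.4, 3.4]
opening: 0.0455
```

```bash
python3 snap.py 6
```

```text
F [5.9 3.4 3.4] open 0.04545495244326282 tcp [ 0.5849 -0.1173  0.1409]
tilt deg 42.39 side,s,ly,lz [-0.0042  0.1177  0.0011  0.0019] med 0.00029 21545
cap [ 0.5766 -0.118   0.1518] base [ 0.662  -0.0983  0.0558] a [-0.657 -0.152  0.739]
rest base [ 0.046  -0.0003  0.0558] cap [-0.0416 -0.001   0.1518] tcp [-0.0333 -0.0021  0.1409]
rack base [0.0591 0.2575 0.0558] cap [-0.0234  0.2278  0.1518] tcp [-0.0152  0.2296  0.1409]
```

>>> play_rows:
  rows: [0.046,0,0,0,0,0.05,0,0,0,0,0.06,0,0,0,0,0.062,0,0,0,0,0.062,0,0,0,0]

```text
clock: 8.25
position: [0.5843, -0.1178, 0.1406]
ee_rot: [-3.118, -0.346, -0.005]
force: [0.4, 0.6, -0.4]
opening: 0.0623
```

```bash
python3 snap.py 7
```

```text
F [ 0.4  0.6 -0.4] open 0.0623241758688609 tcp [ 0.5843 -0.1178  0.1406]
tilt deg 42.21 side,s,ly,lz [-0.0007  0.1196  0.0015  0.003 ] med 0.00028 20569
cap [ 0.5771 -0.1178  0.1514] base [ 0.6623 -0.0986  0.0551] a [-0.655 -0.148  0.741]
rest base [ 0.0463 -0.0007  0.0551] cap [-0.041  -0.0009  0.1514] tcp [-0.034  -0.0024  0.1406]
rack base [0.0595 0.2572 0.0551] cap [-0.0229  0.2281  0.1514] tcp [-0.0157  0.229   0.1406]
```

>>> play_rows:
  rows: [0.062,0,0,0,0,0.062,0,0,0,0,0.062,0.006,-0.001,0.007,0,0.062,0.006,-0.001,0.006,0,0.062,0.005,0,0.005,0]

```text
clock: 8.8
position: [0.6016, -0.1118, 0.1218]
ee_rot: [-3.119, -0.345, -0.006]
force: [-0.8, -0.3, -0.3]
opening: 0.0624
```

Run:
```python
from go import *
loc(REST,[-.0173,-.0009,.123])
```

```text
t 8.8 tcp [ 0.6016 -0.1118  0.1218] local [-0.0158 -0.0004  0.1218] open 0.0624 F [-0.8 -0.3 -0.3] tilt [ 0.003  0.004 -1.   ]
goal [ 0.6003 -0.1126  0.123 ] delta now-axes [-0.0015  0.0005 -0.0012] turn 0.001 goal-axes
delta in final axes [-0.0015  0.0005 -0.0012]
```

>>> play_rows:
  rows: [0.05,-0.001,0,-0.001,0,0.04,0,0,0,0,0.04,0,0,0,0,0.04,0,0,0,0]
  force: 45

```text
clock: 9.2
position: [0.6016, -0.1129, 0.1219]
ee_rot: [-3.121, -0.346, -0.007]
force: [0.7, 0.1, -3.1]
opening: 0.045
```

```bash
python3 snap.py 8 .095 42
```

```text
F [ 0.7  0.1 -3.1] open 0.045006463780452345 tcp [ 0.6016 -0.1129  0.1219]
tilt deg 42.06 side,s,ly,lz [0.0023 0.1124 0.0011 0.0024] med 0.00035 22091
cap [ 0.5898 -0.1143  0.1374] base [ 0.6749 -0.0955  0.0409] a [-0.654 -0.144  0.742]
rest base [ 0.0592 -0.0004  0.0409] cap [-0.0279 -0.0003  0.1374] tcp [-0.0161 -0.0014  0.1219]
rack base [0.0716 0.2617 0.0409] cap [-0.0107  0.233   0.1374] tcp [0.0009 0.2359 0.1219]
```

View pics/wrist8.png

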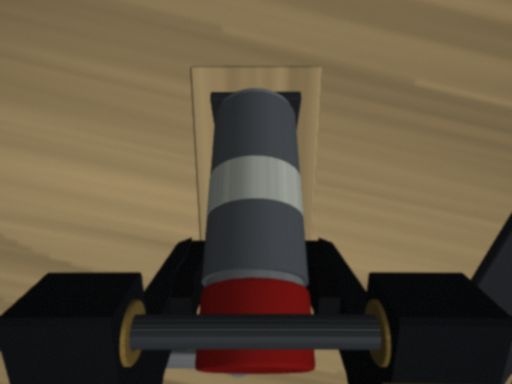

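>>> play_rows:
  rows: [0.04,0.006,0,-0.006,0,0.04,0.008,0,-0.015,0,0.04,0.002,0,-0.03,0,0.04,0,0,-0.04,0,0.04,0,0,-0.04,0]

```text
clock: 9.75
position: [0.6151, -0.1071, 0.2501]
ee_rot: [-3.11, -0.346, 0.021]
force: [1.2, 0.5, -4.0]
opening: 0.0451
```

Run:
```python
from go import *
loc(RACK,[-.087,0,.28])
```

```text
t 9.75 tcp [ 0.6151 -0.1071  0.2501] local [0.0136 0.2432 0.2501] open 0.0451 F [ 1.2  0.5 -4. ] tilt [-0.015  0.011 -1.   ]
goal [ 0.4866 -0.3368  0.28  ] delta now-axes [-0.1762  0.1954 -0.0305] turn 0.339 goal-axes
delta in final axes [-0.101   0.2428 -0.0321]
```

>>> play_rows:
  rows: [0.04,-0.02,0.02,-0.015,0.113,0.04,-0.02,0.022,-0.012,0.113,0.04,-0.018,0.025,-0.005,0.113,0.04,-0.012,0.03,0,0,0.04,-0.012,0.03,0,0]

```text
clock: 10.25
position: [0.5336, -0.2353, 0.2899]
ee_rot: [-3.125, 0.193, 0.013]
force: [-0.5, 0.0, -3.9]
opening: 0.0452
```

Run:
```python
from go import *
loc(RACK,[-.087,0,.28])
```

```text
t 10.25 tcp [ 0.5336 -0.2353  0.2899] local [-0.0523  0.1063  0.2899] open 0.0452 F [-0.5  0.  -3.9] tilt [-0.008  0.011 -1.   ]
goal [ 0.4866 -0.3368  0.28  ] delta now-axes [-0.034   0.1065  0.0091] turn -0.005 goal-axes
delta in final axes [-0.0346  0.1064  0.0092]
```

>>> play_rows:
  rows: [0.04,-0.01,0.032,0,-0.005,0.04,-0.01,0.032,0,0,0.04,-0.008,0.025,0.003,0,0.04,-0.004,0.012,0.003,0,0.04,-0.001,0.002,0.002,0]

```text
clock: 10.75
position: [0.4852, -0.3377, 0.2812]
ee_rot: [-3.121, 0.188, 0.017]
force: [0.5, 0.1, -3.3]
opening: 0.0448
```

```bash
sed -i 's/box=(195,88,312,312)/box=(195,60,318,300)/; s/r=least_squares(f,(th0,0,sg,0,.005)/r=least_squares(lambda q:f((q[0],q[1],sg,q[2],.0025)) if fixs else f(q),(th0,0,0) if fixs else (th0,0,sg,0,.005)/; s/,x_scale=(.1,.1,.01,.01,.01))/)\n    if fixs: r.x=np.array([r.x[0],r.x[1],sg,r.x[2],.0025])/; s/th0=.52):/th0=.52,fixs=False):/' canfit.py; sed -i 's/else .55)/else .55,fixs=len(sys.argv)>4)/' snap.py; python3 snap.py 9 .0933 42 1
python3 - <<'E'
from go import *
loc(RACK,[-.0872,0,.2115])
for n in("top","side"):
    c=cam(n); im,d=ctrl.get_image(n)
    np.savez(f"pics/{n}9.npz",im=im,d=d,K=c[0],dist=c[1],rv=c[2],tv=c[3]); cv2.imwrite(f"pics/{n}9.png",im)
E
```

```text
F [ 0.5  0.1 -3.3] open 0.044781826261385244 tcp [ 0.4852 -0.3377  0.2812]
tilt deg 40.64 side,s,ly,lz [-0.0101  0.0933  0.0009  0.0025] med 0.00033 20161
cap [ 0.4615 -0.3344  0.3115] base [ 0.5457 -0.3432  0.2129] a [-0.648  0.068  0.759]
rest base [-0.1207 -0.2141  0.2129] cap [-0.201  -0.1872  0.3115] tcp [-0.1786 -0.1956  0.2812]
rack base [-0.0275  0.0005  0.2129] cap [-0.1122 -0.0006  0.3115] tcp [-0.0883 -0.0011  0.2812]
t 10.8 tcp [ 0.4853 -0.3373  0.2808] local [-0.0883 -0.0006  0.2808] open 0.0451 F [ 0.5 -0.7 -3.9] tilt [-0.011  0.015 -1.   ]
goal [ 0.4864 -0.3367  0.2115] delta now-axes [0.0019 0.0003 0.0693] turn -0.002 goal-axes
delta in final axes [0.0019 0.0003 0.0693]
```

View pics/wrist9.png

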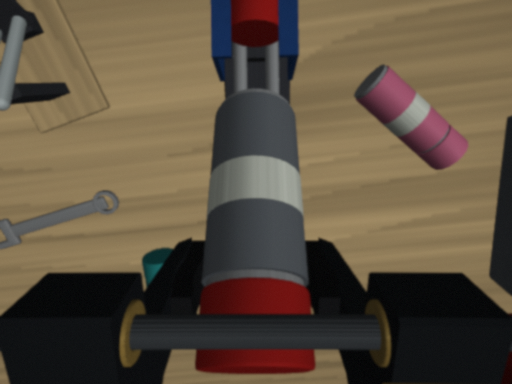

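View pics/side9.png

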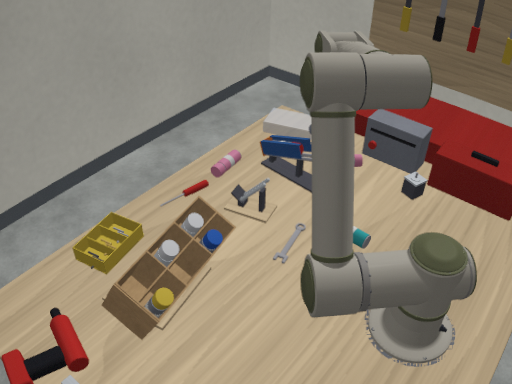

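Run:
```python
from fit import *
im,d,c=load("pics/wrist9.npz"); W=cloud("",d,c)
P=seg("pics/wrist9.npz",(222,48,292,90),.07,.16,sil)
c20,s20=np.cos(np.radians(20)),np.sin(np.radians(20))
a=np.array([-c20,0,s20]);n=np.array([s20,0,c20]);foot=np.array([0,0,.125])
r=least_squares(rodres,(.573,-.347,-.118),args=(P,foot,a,n,None),loss="soft_l1",f_scale=.001); print(len(P),r.x.round(4),np.median(abs(r.fun)))
# fixed yaw/x
r=least_squares(lambda q:rodres((.573,q[0],-.118+q[1]),P,foot,a,n,None),(-.347,0),loss="soft_l1",f_scale=.001); print(r.x.round(4))
h=cv2.cvtColor(im,cv2.COLOR_BGR2HSV)
m=((h[...,0]<8)|(h[...,0]>172))&(h[...,1]>120)&(d>0); m[60:]=0
Q=W[m]; fr=(.573,-.347,-.118)
cc,s=np.cos(fr[2]),np.sin(fr[2]); v=Q-[fr[0],fr[1],0]; Lc=np.c_[cc*v[:,0]+s*v[:,1],-s*v[:,0]+cc*v[:,1],v[:,2]]
def f(q):
    w=Lc-np.array([0,q[1],.125])-0; w=w-q[0]*a-q[2]*n; t=w@a; rr=np.linalg.norm(w-np.outer(t,a),axis=1)-.023
    return np.where((rr<0)|(t<0),np.maximum(rr,t),np.hypot(np.maximum(rr,0),np.maximum(t,0)))
r=least_squares(f,(-.03,0,0),loss="soft_l1",f_scale=.001); print("first cap u,y,n",r.x.round(4),np.median(abs(r.fun)),len(Q))
b=((abs(h[...,0].astype(int)-112)<15)&(h[...,1]>120)&(d>0)); b[90:]=0
B=W[b]; v=B-[fr[0],fr[1],0]; Lb=np.c_[cc*v[:,0]+s*v[:,1],-s*v[:,0]+cc*v[:,1],v[:,2]]
w=Lb-[0,0,.125]; u=w@a; nn=w@n
print("blue u max",np.percentile(u,[50,95,99]).round(4),"n max",np.percentile(nn,[5,50,99]).round(4)); 
for sg in(1,-1):
    k=(Lb[:,1]*sg>0)&(nn>.02); print(sg,np.percentile(Lb[k,1],[1,50,99]).round(4),k.sum(),np.percentile(u[k],99).round(4))
```

```text
680 [ 0.5717 -0.3455 -0.0999] 0.0003838221944148599
[-0.3451  0.0193]
first cap u,y,n [-0.0283  0.0019 -0.001 ] 0.0003251313527169705 2037
blue u max [-0.0145  0.0022  0.0029] n max [-0.0015  0.0303  0.032 ]
1 [0.0187 0.0252 0.0317] 1111 0.0029
-1 [-0.0285 -0.0223 -0.0159] 1044 0.0021
```

```bash
sed -i 's/RACK=(.573,-.347,-.118)/RACK=(.5715,-.3455,-.112)/' ov.py
python3 - <<'E'
from go import *
loc(RACK,[-.0872,-.0008,.2115])
E
```

```text
t 10.9 tcp [ 0.486  -0.3362  0.2815] local [-0.086  -0.0003  0.2815] open 0.045 F [-0.3  0.4 -3.2] tilt [-0.01   0.015 -1.   ]
goal [ 0.4848 -0.3365  0.2115] delta now-axes [-0.0004  0.0015  0.07  ] turn -0.006 goal-axes
delta in final axes [-0.0004  0.0015  0.07  ]
```

>>> play_rows:
  rows: [0.04,0,0.001,0.02,-0.006,0.04,0,0,0.02,0,0.04,0,0,0.015,0,0.04,0,0,0.008,0,0.04,0,0,0.003,0]

```text
clock: 11.4
position: [0.4892, -0.3306, 0.2157]
ee_rot: [-3.124, 0.163, 0.011]
force: [-0.6, -0.8, -3.4]
opening: 0.045
```

```bash
python3 snap.py 10 .0933 42 1
python3 - <<'E'
from go import *
loc(RACK,[-.0872,-.0008,.2115])
E
```

```text
F [-0.6 -0.8 -3.4] open 0.044951359382895614 tcp [ 0.4892 -0.3306  0.2157]
tilt deg 40.94 side,s,ly,lz [-0.0102  0.0933  0.0008  0.0025] med 0.00037 21664
cap [ 0.4653 -0.3277  0.2459] base [ 0.5502 -0.3352  0.1477] a [-0.653  0.058  0.755]
rest base [-0.1146 -0.2073  0.1477] cap [-0.1958 -0.1815  0.2459] tcp [-0.1731 -0.1895  0.2157]
rack base [-0.0223  0.0078  0.1477] cap [-0.1075  0.0059  0.2459] tcp [-0.0834  0.0056  0.2157]
t 11.45 tcp [ 0.4892 -0.3306  0.2156] local [-0.0835  0.0056  0.2156] open 0.0451 F [-0.4 -0.1 -4.7] tilt [-0.007  0.014 -1.   ]
goal [ 0.4848 -0.3365  0.2115] delta now-axes [-0.0037  0.0065  0.004 ] turn 0.008 goal-axes
delta in final axes [-0.0037  0.0065  0.004 ]
```

View pics/wrist10.png

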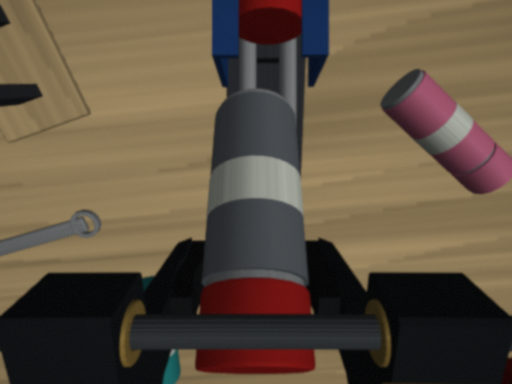

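>>> play_rows:
  rows: [0.04,-0.002,0.005,0,0.008,0.04,-0.001,0.003,0,0,0.04,0,0,0,0]

```text
clock: 11.75
position: [0.4858, -0.3389, 0.2174]
ee_rot: [-3.125, 0.176, 0.008]
force: [-0.1, 0.2, -2.9]
opening: 0.0447
```

```bash
cat > rackfit.py <<'E'
import sys
from fit import *; from ov import RACK
k=sys.argv[1]; ymax=int(sys.argv[2])
c20,s20=np.cos(np.radians(20)),np.sin(np.radians(20))
a=np.array([-c20,0,s20]);n=np.array([s20,0,c20]);foot=np.array([0,0,.125])
im,d,c=load(f"pics/wrist{k}.npz"); W=cloud("",d,c); h=cv2.cvtColor(im,cv2.COLOR_BGR2HSV)
cc,s=np.cos(RACK[2]),np.sin(RACK[2])
def loc(Q): v=Q-[RACK[0],RACK[1],0]; return np.c_[cc*v[:,0]+s*v[:,1],-s*v[:,0]+cc*v[:,1],v[:,2]]
L=loc(W.reshape(-1,3)).reshape(W.shape); 
rows=np.arange(384)[:,None]
with np.errstate(all='ignore'): m=sil(h)&(abs(L[...,1])<.035)&(L[...,0]>-.14)&(L[...,0]<.0)&(L[...,2]>.08)&(L[...,2]<.17)&(rows<ymax)
P=L[m]
r=least_squares(lambda q:rodres((0,q[0],q[1]),P,foot,a,n,None),(0,0),loss="soft_l1",f_scale=.001); print("rods local y,yaw",r.x.round(4),len(P),np.median(abs(r.fun)).round(5))
m=((h[...,0]<8)|(h[...,0]>172))&(h[...,1]>120)&(d>0)&(rows<ymax); Q=L[m]
def f(q):
    w=Q-np.array([0,q[1],.125])-q[0]*a; t=w@a; rr=np.linalg.norm(w-np.outer(t,a),axis=1)-.023
    return np.where((rr<0)|(t<0),np.maximum(rr,t),np.hypot(np.maximum(rr,0),np.maximum(t,0)))
if len(Q)>50:
    r=least_squares(f,(-.03,0),loss="soft_l1",f_scale=.001); print("first cap u,y",r.x.round(4),len(Q))
with np.errstate(all='ignore'): b=((abs(h[...,0].astype(int)-112)<15)&(h[...,1]>120)&(d>0)&(rows<ymax+60)&(L[...,2]>.1)&(abs(L[...,1])<.05))
B=L[b]; w=B-foot; u=w@a; nn=w@n
print("blue u 99%",np.percentile(u,99).round(4))
for sg in(1,-1):
    k=(B[:,1]*sg>0)&(nn>.025)
    if k.sum(): print(sg,"lip y",np.percentile(B[k,1],[1,50,99]).round(4),k.sum())
E
python3 snap.py 11 .0933 42 1; python3 rackfit.py 11 86
```

```text
F [-0.1  0.2 -2.9] open 0.044727310267720616 tcp [ 0.4858 -0.3389  0.2174]
tilt deg 41.08 side,s,ly,lz [-0.0085  0.0933  0.0008  0.0025] med 0.00036 21583
cap [ 0.4619 -0.3357  0.2476] base [ 0.5469 -0.3442  0.1496] a [-0.654  0.065  0.754]
rest base [-0.1197 -0.2153  0.1496] cap [-0.2009 -0.1885  0.2476] tcp [-0.1783 -0.1969  0.2174]
rack base [-0.0246 -0.0014  0.1496] cap [-0.11   -0.0025  0.2476] tcp [-0.0859 -0.003   0.2174]
rods local y,yaw [-0.0002 -0.0078] 272 0.00035
first cap u,y [-0.0297  0.0002] 2319
blue u 99% 0.0011
1 lip y [0.017  0.0236 0.0304] 1396
-1 lip y [-0.0299 -0.0235 -0.0171] 1318
```

>>> play_rows:
  rows: [0.04,-0.002,-0.002,0.005,0,0.04,-0.003,0,0.005,0,0.04,-0.003,0,0.005,0,0.04,-0.003,0,0.005,0]
  force: 12

```text
clock: 12.2
position: [0.4746, -0.3356, 0.1973]
ee_rot: [-3.128, 0.176, 0.005]
force: [-0.6, -1.9, 2.0]
opening: 0.0453
```

```bash
python3 snap.py 12 .0933 45 1
```

```text
F [-0.6 -1.9  2. ] open 0.0452737100607175 tcp [ 0.4746 -0.3356  0.1973]
tilt deg 44.7 side,s,ly,lz [-0.0043  0.0933  0.0008  0.0025] med 0.0004 22025
cap [ 0.449  -0.332   0.2259] base [ 0.5399 -0.3417  0.1335] a [-0.699  0.075  0.711]
rest base [-0.126  -0.2114  0.1335] cap [-0.2127 -0.1821  0.2259] tcp [-0.1885 -0.1912  0.1973]
rack base [-0.0318  0.0002  0.1335] cap [-0.1233 -0.0003  0.2259] tcp [-0.0974 -0.001   0.1973]
```

>>> play_rows:
  rows: [0.04,-0.004,0,0.004,0,0.04,-0.005,0,0.005,0,0.04,-0.005,0,0.006,0]

```text
clock: 12.55
position: [0.4595, -0.3341, 0.1816]
ee_rot: [-3.129, 0.177, 0.003]
force: [-1.5, -0.2, -0.3]
opening: 0.0457
```

```bash
python3 snap.py 13 .0933 50 1
```

```text
F [-1.5 -0.2 -0.3] open 0.045656321529148065 tcp [ 0.4595 -0.3341  0.1816]
tilt deg 58.37 side,s,ly,lz [-0.0004  0.0933  0.0008  0.0025] med 0.00058 24386
cap [ 0.4286 -0.3298  0.2033] base [ 0.5386 -0.3422  0.1352] a [-0.846  0.095  0.524]
rest base [-0.1274 -0.2115  0.1352] cap [-0.2321 -0.1755  0.2033] tcp [-0.2028 -0.1865  0.1816]
rack base [-0.0331 -0.0004  0.1352] cap [-0.1438 -0.0003  0.2033] tcp [-0.1125 -0.0012  0.1816]
```

>>> play_rows:
  rows: [0.04,-0.003,0,0.005,0,0.04,-0.003,0,0.005,0,0.04,-0.002,0,0.004,0]

```text
clock: 12.9
position: [0.4508, -0.3339, 0.1671]
ee_rot: [-3.131, 0.178, 0.0]
force: [2.9, -5.7, 15.1]
opening: 0.0457
```

```bash
python3 snap.py 14 .0933 60 1
```

```text
F [ 2.9 -5.7 15.1] open 0.0457029039754842 tcp [ 0.4508 -0.3339  0.1671]
tilt deg 69.82 side,s,ly,lz [-0.0005  0.0933  0.0008  0.0025] med 0.00035 26024
cap [ 0.4167 -0.3292  0.1822] base [ 0.5379 -0.343   0.1374] a [-0.933  0.106  0.345]
rest base [-0.1282 -0.2122  0.1374] cap [-0.2436 -0.1724  0.1822] tcp [-0.2113 -0.1844  0.1671]
rack base [-0.0336 -0.0012  0.1374] cap [-0.1557 -0.0011  0.1822] tcp [-0.1212 -0.002   0.1671]
```

View pics/wrist14.png

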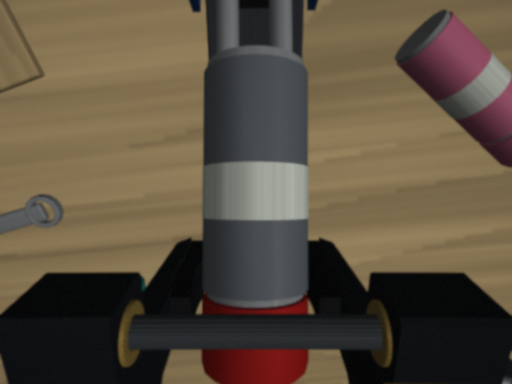

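>>> play_rows:
  rows: [0.04,0.003,0,0,0,0.04,0.0075,-0.001,0.0027,0,0.04,0.0094,0,0.0034,0,0.04,0.0094,0,0.0034,0]
  force: 15

```text
clock: 13.35
position: [0.4812, -0.3363, 0.1564]
ee_rot: [-3.131, 0.179, 0.0]
force: [-1.7, -0.3, 1.9]
opening: 0.0455
```

```bash
python3 snap.py 15 .0933 70 1; python3 rackfit.py 15 45
```

```text
F [-1.7 -0.3  1.9] open 0.04550042101808286 tcp [ 0.4812 -0.3363  0.1564]
tilt deg 69.38 side,s,ly,lz [-0.0003  0.0933  0.0008  0.0025] med 0.00034 26175
cap [ 0.4472 -0.3316  0.1718] base [ 0.5681 -0.3454  0.126 ] a [-0.93   0.106  0.352]
rest base [-0.0993 -0.2211  0.126 ] cap [-0.2143 -0.1813  0.1718] tcp [-0.1821 -0.1933  0.1564]
rack base [-0.0034 -0.0002  0.126 ] cap [-1.251e-01 -1.000e-04  1.718e-01] tcp [-0.0907 -0.0009  0.1564]
rods local y,yaw [0. 0.] 0 nan
first cap u,y [-0.0296  0.    ] 1090
blue u 99% 0.0011
1 lip y [0.0169 0.0238 0.0304] 1086
-1 lip y [-0.0304 -0.0238 -0.0171] 994
  return _methods._mean(a, axis=axis, dtype=dtype,
  ret = ret.dtype.type(ret / rcount)
```

View pics/wrist15.png

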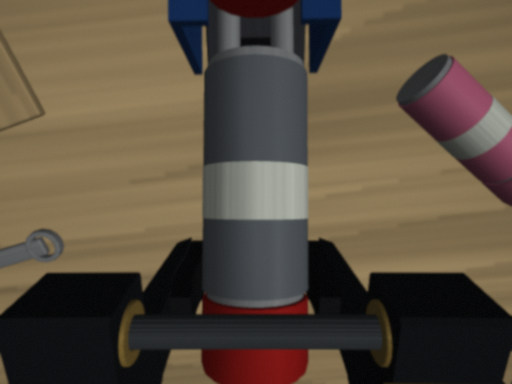

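>>> play_rows:
  rows: [0.04,0.0075,0,0.0028,0,0.04,0.0075,0,0.0027,0,0.04,0.0075,0,0.0027,0,0.04,0.006,0,0.0022,0]

```text
clock: 13.8
position: [0.5132, -0.3398, 0.1446]
ee_rot: [-3.131, 0.177, -0.0]
force: [-2.2, -0.7, 2.1]
opening: 0.0456
```

```bash
python3 snap.py 16 .0933 70 1
```

```text
F [-2.2 -0.7  2.1] open 0.045575393774329176 tcp [ 0.5132 -0.3398  0.1446]
tilt deg 69.65 side,s,ly,lz [0.     0.0933 0.0009 0.0025] med 0.00041 27592
cap [ 0.4791 -0.335   0.1598] base [ 0.6002 -0.3488  0.1146] a [-0.932  0.106  0.348]
rest base [-0.0687 -0.2314  0.1146] cap [-0.1839 -0.1917  0.1598] tcp [-0.1517 -0.2037  0.1446]
rack base [ 0.0289 -0.      0.1146] cap [-9.300e-02  1.000e-04  1.598e-01] tcp [-0.0586 -0.0008  0.1446]
```

View pics/wrist16.png

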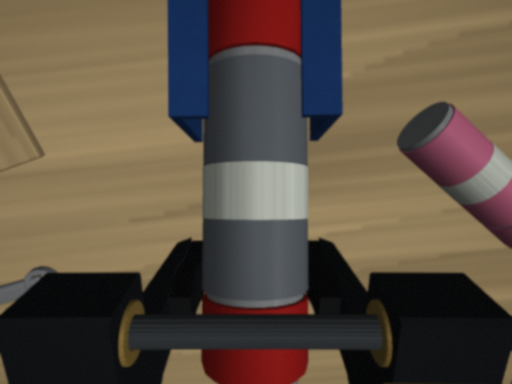

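>>> play_rows:
  rows: [0.04,0.005,0,0.0018,0,0.04,0.005,0,0.0018,0,0.04,0.004,0,0.0014,0]
  force: 25

```text
clock: 14.15
position: [0.5283, -0.3413, 0.139]
ee_rot: [-3.131, 0.177, 0.001]
force: [-2.5, -0.2, 0.8]
opening: 0.0453
```

```bash
python3 snap.py 17 .0933 70 1
```

```text
F [-2.5 -0.2  0.8] open 0.04526025056269209 tcp [ 0.5283 -0.3413  0.139 ]
tilt deg 69.78 side,s,ly,lz [0.0001 0.0933 0.0009 0.0025] med 0.00046 28235
cap [ 0.4942 -0.3366  0.1542] base [ 0.6154 -0.3503  0.1093] a [-0.932  0.106  0.346]
rest base [-0.0542 -0.2362  0.1093] cap [-0.1695 -0.1965  0.1542] tcp [-0.1372 -0.2085  0.139 ]
rack base [4.420e-02 1.000e-04 1.093e-01] cap [-0.0778  0.0002  0.1542] tcp [-0.0434 -0.0007  0.139 ]
```

>>> play_rows:
  rows: [0.04,0.003,0,0.001,0,0.04,0.003,0,0.001,0]

```text
clock: 14.4
position: [0.5325, -0.3423, 0.1371]
ee_rot: [-3.131, 0.176, 0.012]
force: [-30.6, 0.4, 17.7]
opening: 0.0455
```

>>> play_rows:
  rows: [0.04,0.002,0,0.0007,0,0.04,0.002,0,0.0007,0]

```text
clock: 14.6
position: [0.5324, -0.3426, 0.1371]
ee_rot: [-3.128, 0.176, 0.031]
force: [-18.2, 5.4, 12.3]
opening: 0.0451
```

```bash
python3 snap.py 18 .0933 70 1
```

```text
F [-18.2   5.4  12.3] open 0.04514753809578393 tcp [ 0.5324 -0.3426  0.1371]
tilt deg 70.06 side,s,ly,lz [-0.007   0.0933  0.0009  0.0025] med 0.00047 28421
cap [ 0.4982 -0.3381  0.1521] base [ 0.6197 -0.3509  0.1077] a [-0.935  0.098  0.341]
rest base [-0.0501 -0.2377  0.1077] cap [-0.166  -0.1988  0.1521] tcp [-0.1336 -0.2106  0.1371]
rack base [0.0485 0.     0.1077] cap [-0.0737 -0.0008  0.1521] tcp [-0.0392 -0.0015  0.1371]
```

>>> play_rows:
  rows: [0.047,0,0,0,0,0.052,0,0,0,0,0.06,0,0,0,0,0.064,0,0,0,0]

```text
clock: 15.05
position: [0.5328, -0.3423, 0.1369]
ee_rot: [-3.127, 0.177, 0.03]
force: [-0.2, -0.2, 0.6]
opening: 0.0637
```

Run:
```python
from go import *
loc(RACK,[-.04,0,.25])
c=cam("wrist"); im,d=ctrl.get_image("wrist")
np.savez("pics/wrist19.npz",im=im,d=d,K=c[0],dist=c[1],rv=c[2],tv=c[3]); cv2.imwrite("pics/wrist19.png",im)
```

```text
t 15.05 tcp [ 0.5328 -0.3423  0.1369] local [-0.0388 -0.0012  0.1369] open 0.0637 F [-0.2 -0.2  0.6] tilt [-0.019  0.01  -1.   ]
goal [ 0.5318 -0.341   0.25  ] delta now-axes [-0.0034 -0.0021 -0.113 ] turn -0.001 goal-axes
delta in final axes [-0.0034 -0.0021 -0.113 ]
```

View pics/wrist19.png

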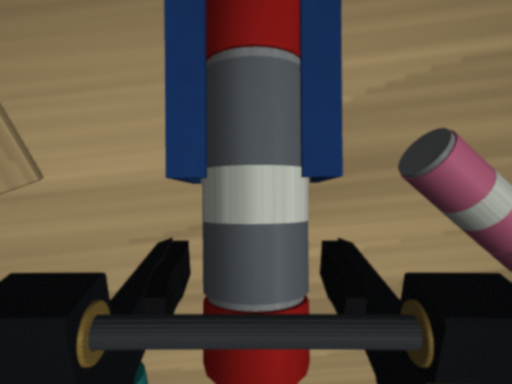

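>>> play_rows:
  rows: [0.064,0,0,-0.01,0,0.064,-0.001,0,-0.02,0,0.064,-0.001,0,-0.03,0,0.064,-0.001,0,-0.03,0,0.064,-0.005,0,-0.03,0]

```text
clock: 15.6
position: [0.5266, -0.3415, 0.2591]
ee_rot: [-3.122, 0.175, 0.038]
force: [-0.4, 0.0, 0.9]
opening: 0.064
```

>>> play_rows:
  rows: [0.064,-0.03,0,-0.02,0,0.064,-0.04,0,0,0,0.064,-0.03,0,0,0,0.064,-0.01,0,0,0,0.064,0,0,0,0]

```text
clock: 16.1
position: [0.4157, -0.3297, 0.2909]
ee_rot: [-3.132, 0.175, 0.022]
force: [0.2, -1.3, 0.6]
opening: 0.0638
```

Run:
```python
from go import *
loc(RACK,[-.04,0,.25])
for n in("wrist","top"):
    c=cam(n); im,d=ctrl.get_image(n)
    np.savez(f"pics/{n}20.npz",im=im,d=d,K=c[0],dist=c[1],rv=c[2],tv=c[3]); cv2.imwrite(f"pics/{n}20.png",im)
```

```text
t 16.1 tcp [ 0.4157 -0.3297  0.2909] local [-0.1566 -0.0017  0.2909] open 0.0638 F [ 0.2 -1.3  0.6] tilt [-0.014  0.005 -1.   ]
goal [ 0.5318 -0.341   0.25  ] delta now-axes [ 0.1172 -0.0014  0.0392] turn 0.001 goal-axes
delta in final axes [ 0.1172 -0.0015  0.0392]
```

View pics/wrist20.png

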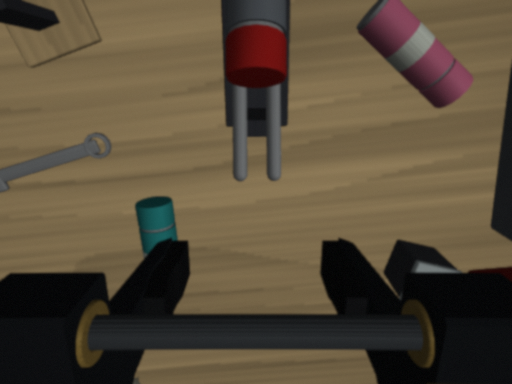

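View pics/top20.png

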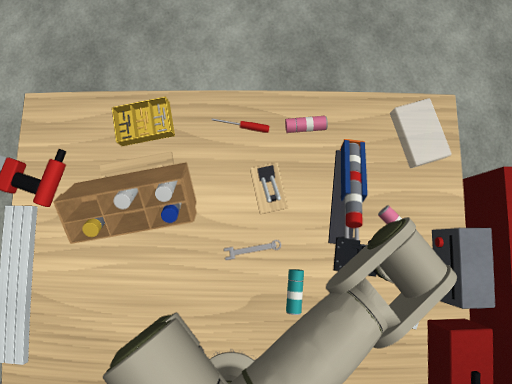

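Run:
```python
from fit import *; from ov import RACK
c20,s20=np.cos(np.radians(20)),np.sin(np.radians(20)); a=np.array([-c20,0,s20]); cc,s=np.cos(RACK[2]),np.sin(RACK[2])
for n,box in(("wrist",(215,15,295,95)),("top",(340,205,368,232))):
    im,d,c=load(f"pics/{n}20.npz"); W=cloud("",d,c); h=cv2.cvtColor(im,cv2.COLOR_BGR2HSV)
    v=W-[RACK[0],RACK[1],0]; L=np.dstack([cc*v[...,0]+s*v[...,1],-s*v[...,0]+cc*v[...,1],v[...,2]])
    m=((h[...,0]<8)|(h[...,0]>172))&(h[...,1]>120)&(d>0); k=np.zeros_like(m); k[box[1]:box[3],box[0]:box[2]]=1; Q=L[m&k]
    def f(q):
        w=Q-np.array([0,q[1],.125])-q[0]*a; t=w@a; rr=np.linalg.norm(w-np.outer(t,a),axis=1)-.023
        return np.where((rr<0)|(t<0),np.maximum(rr,t),np.hypot(np.maximum(rr,0),np.maximum(t,0)))
    r=least_squares(f,(.08,0),loss="soft_l1",f_scale=.001); print(n,"red cap u,y",r.x.round(4),len(Q),np.median(abs(r.fun)))
im=cv2.imread("pics/top20.png")[130:250,320:390]; cv2.imwrite("pics/top20c.png",cv2.resize(im,None,fx=4.8,fy=4.8,interpolation=cv2.INTER_CUBIC))
```

```text
wrist red cap u,y [ 0.0805 -0.0008] 3479 0.0003463195151904027
top red cap u,y [ 0.0808 -0.0012] 235 0.0007341705198046188
```

View pics/top20c.png

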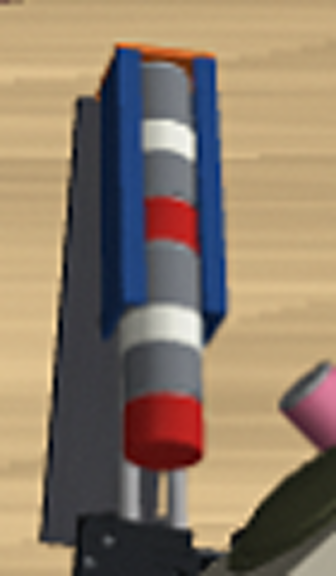

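```bash
python3 -c "
from bench import ctrl
print(ctrl.job_done()); print(ctrl.get_obs()['clock'])"
```

```text
the job is handed in; nothing more can be done
None
the job is handed in; nothing more can be done
```

The red-capped can is in the blue tube rack with its cap uphill. The earlier can is pushed home, and the job is handed in; no verdict was reported. The arm's clock read about 16 s of the 58 s allowed.

- **Carton:** I lifted the can straight out of the middle front cell along the cell's axis. Its base reached about 190 mm above the table.
- **Rest:** I let the can pivot onto the rods and released it. It lay at 42.2° from vertical with its base about 1.5 mm from the foot point. I then took it again lower down.
- **Rack:** I set it on the landing, let it pivot to about 70°, and slid it into the tube until the force rose to about 35 N against the stop. Then I opened the fingers and backed away.

**Last checks:**
- The wrist and top cameras put the red-capped can's cap 80.5 mm and 80.8 mm uphill of the mouth; it should be 80 mm.
- The wrist picture just after release and the last top picture show the cans end to end, and the tool force is near zero apart from sensor noise.
- The yellow and blue cans and the wrench look unmoved in the top picture.
- I never measured the earlier can's final position directly. It is inferred from the stop force and the position of the new can.

**What disagreed:**
- The first estimate of the rack from the top and side cameras was about 2 mm off, and I corrected it with the wrist camera before inserting the can.
- One fit of the can on the rest failed because the cap's top was hidden, so I used the known geometry there instead.

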